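Clamp the reagent bottles on the shaker platform and tally them

ROBOT

A 6-joint arm with a two-finger parallel gripper is mounted at the origin on a cart in front of the work surface, level with it; the furniture and walls round the work are solid. World frame = base frame: x ahead of the robot, y to its left, z up, the work surface at z = 0. Lengths are in m, angles in rad, forces in N, time in s.
With the tool pointing down it reaches from about 0.325 to 0.875 m from the base axis. Payload 4.4 kg.
Tool frame: the origin (TCP) lies at the very end of the fingers, on their centre line; the grasp point (between the pads) lies 19 mm behind it (bot.grasp_offset is the distance from the TCP to the grasp point, in m); z points along the fingers, x is the direction in which the jaws open and shut, and the axes are right-handed (so a half turn about z gives the same grasp; the last joint's range is limited). The gripper opens to 85 mm and grips with 20 to 120 N. Pads are 22 mm wide; open, the fingers measure 114 mm over their backs; the gripper's body (76 mm by 85 mm) begins 54 mm behind the grasp point. The pads swing forward as they close: fully open they stand 13 mm farther back than shut.
Start: joints at [1.121, 0.207, 1.542, -0, 1.393, -0.15], TCP at [0.169, 0.55, 0.231] pointing down, gripper open.
Joint ranges: [-2.73, 2.73], [-0.86, 2.22], [0.23, 2.46], [-1.11, 4.25], [0.08, 2.63], [-2.82, 2.82]. Speed limits (rad/s): [2.79, 2.79, 3.14, 3.14, 3.14, 3.14].

INTERFACE

Orientations are given as [roll, pitch, yaw] about the fixed x, y, z axes, in that order (R = Rz(yaw) Ry(pitch) Rx(roll)).
In Python, from cell import bot gives the robot as it stands.
- The arm moves only by the tool send_rows, never from a script. Its argument "steps" is a list of rows, each a list of 7 numbers: the closure, from 0 (fully open) to 1 (shut), then the shift along the world's x, y, z in mm, then the turn, a rotation vector about the world's x, y, z in rad. In form: [[claw, x, y, z, rx, ry, rz], ...]. A call has 1 to 12 rows; each row shifts and turns the pose as measured when the row begins; what a row does not reach is not made up. A row lasts 1/8 s, in which the tool goes at most 62.5 mm and 10.7 degrees, less where a joint would pass 70% of its speed; a pose out of reach is approached as far as the arm can. A call is refused whole if a number of a shift passes 62.5 or a number of a turn 0.188, either way. A call with a gripper value outside its range is refused whole. The fingers move at their own pace and stop on an object; "grip_force" is the grip in N (left out, the last holds). Time passes only in rows, so rows that do not move let the fingers close. It gives the time, the measured TCP pose, the force and the opening at its end, in the units of the state.
- bot.sense(): the state, without advancing time (a new reading comes with each control period).
- bot.grab_frame(name): name is "scene" or "side" or "wrist"; returns the picture (480x640x3 uint8, blue, green, red); there is no depth.
- bot.camera_info(name): a dict with "mtx" (3x3 intrinsics, pixels), "R" (3x3) and "t" (3): a world point X has camera coordinates R X + t. Camera axes: x right, y down, z forward; pixel columns grow to the right and rows downward; lengths in m; the calibration is good to about 2 mm. The wrist camera is an equidistant fisheye: a pixel r from the principal point sees the ray r / f radians off the axis. A picture is of the moment at which its call begins: read the wrist's pose just before it. camera_info takes no time and is no camera call; for the wrist camera it gives the pose at the moment of the call.
- bot.close_job(): hands the job in, once; it reports no verdict.
The state is a dict: "time_s": time; "joints": joint angles; "joint_vel": joint speeds; "joint_torque": joint torques, N m; "tcp_pos": TCP position; "tool_rot": TCP orientation; "wrist_force": force on the tool from outside, world axes, zero at the start; "moment": the same for the moment, N m; "width": finger opening in m.
Only numpy, scipy, OpenCV 4.12 (cv2) and the standard library are available. Lean on these libraries where they do the work, as an engineer would, in place of code of your own. Each camera call takes 0.05 s, during which the arm holds its last target.

TASK

The empty bottle clamp was left nearly shut: turn its black knob anticlockwise until it is fully slack, squeeze the red quick-release lever and slide the jaw right back, then stand every loose brown reagent bottle on the bench (there are two or three) upright in the clamp, each on a white ring of its own. Next squeeze the lever again, slide the jaw up until it pushes the bottles against the fixed jaw, let the lever go and turn the knob clockwise until they are clamped tight. Last, press the red lever of the tally counter fully down once for each bottle clamped, no more and no fewer.

Things in the scene. Friction and masses are not known exactly. Their poses are not given: they have to be found in the camera images.
- clamp: bottle clamp, fixed to the bench: grey base 250 x 290 mm with a rubber mat for the bottles (mat top z = 12 mm). Origin: centre of the underside; x from the sliding to the fixed jaw, y along the jaws. Fixed jaw's face: x = 100 mm; a bottle against it has its axis at x = 76 mm. Jaws and guide rods (y = +-126 mm) are lower than 46 mm: fingers pass above them
- station_0 (a point): centre of the white ring for a bottle at clamp (x, y) = (55, -80) mm, on the mat's top; a bottle may stand on any ring, within about 12 mm (the sliding jaw, opened first, later pushes it 21 mm on to the fixed jaw)
- station_1 (a point): the same, at (55, 0) mm
- station_2 (a point): the same, at (55, +80) mm
- jaw (a joint): position of the sliding jaw (blue crosshead), m: 0 fully open, up to 0.075, growing toward the fixed jaw; about 0.058 when it touches bottles that rest against the fixed jaw. Locked (holds over 40 N) unless the release lever is squeezed; then it slides with about 2 N, plus 1 to 2.5 N per bottle. On release it settles into the nearest 5 mm notch, up to 2.5 mm away (the sprung pads allow for it)
- jaw_grip (a point): midway between the fixed blue grip post (10 mm thick, 30 wide, top z = 98 mm) and the red lever, at clamp (x, y, z) = (-76 mm + jaw, -60, 84 mm); axes parallel to the clamp's. Pinch post and lever together here from above, closing along clamp x: 53 mm over both at rest (24 mm beyond this point), about 43 mm squeezed. Crosshead top: z = 46 mm
- lever_grip (a point): point on the red quick-release lever where it is squeezed, 46 mm above its pivot, on the robot's side of the post (30 mm wide, top about 97 mm above the bench)
- release_lever (a joint): angle of the quick-release lever, rad: 0 released (jaw locked), 0.22 squeezed to its stop; the jaw is free above 0.19, so squeeze it fully. About 9 N at the start and 13 N fully squeezed; springs back
- tight_knob (a joint): angle of the black tightening knob on top of the sliding jaw, rad: 0 fully slack, grows clockwise seen from above, stop at 3.2. Each rad advances the three pads by 3 mm toward the bottles; stays where it is left (about 0.15 to 0.25 N m to turn)
- knob_grip (a point): on the knob's vertical axis at the height to grip, 78 mm above the bench, at clamp (x, y) = (-75 mm + jaw, +60 mm). The grip is an upright bar 46 mm long, 14 mm thick and 30 mm high (z = 60 to 90 mm); the bar's length is this point's x axis, parallel to clamp x at angle 0
- press_bar: aluminium bar with three sprung rubber pads (46 mm wide, one in line with each ring, 16 to 40 mm above the bench, 1 N per mm, 15 mm travel), carried by the sliding jaw and advanced by the knob. With jaw and knob at 0 the pads' faces are at clamp x = -5 mm
- bottle_a_mid (a point): brown reagent bottle with a blue screw cap, 98 mm tall, body 47 mm in diameter up to 82 mm, cap 32 mm, on a weighted steel foot; 0.24 kg (varies). Point on its axis, 49 mm above its underside; z axis up along the bottle. None if this bottle is absent
- bottle_b_mid (a point): brown reagent bottle with a blue screw cap, 100 mm tall, body 47 mm in diameter up to 84 mm, cap 32 mm, on a weighted steel foot; 0.24 kg (varies). Point on its axis, 49 mm above its underside; z axis up along the bottle. None if this bottle is absent
- bottle_c_mid (a point): brown reagent bottle with a blue screw cap, 99 mm tall, body 47 mm in diameter up to 83 mm, cap 32 mm, on a weighted steel foot; 0.24 kg (varies). Point on its axis, 49 mm above its underside; z axis up along the bottle. None if this bottle is absent
- tally: tally counter, fixed to the bench: grey case on a dark base plate 50 x 120 mm; origin on the bench under the case; z up; its lever lies along its y axis on top, with the red tab at the -y end; counting wheel on its -x face
- tally_tab (a point): centre of the top of the red tab (26 x 28 mm) at the end of the counter's sprung lever, 68 mm above the bench at rest, at counter y = -56 mm; goes down 21 mm when pressed fully. Nothing but the 8 mm base plate lies below
- tally_lever (a joint): angle of the counter's lever, rad: 0 at rest, 0.25 fully pressed (tab 21 mm down); about 4 N to start, 6 N at the stop; springs back
- tally_wheel (a joint): counting wheel, rad: 0 at the start (red dot under the red mark), grows by 0.628 with each full press of the lever, turning on as the lever goes down; it never turns back

How it is judged:
On the way, in this order (a step that is already met when the one before it is completed fails the run):
1. knob slack, jaw slid back, lever let go (value of joint tight_knob below 0.4 rad and value of joint jaw below 0.02 m and value of joint release_lever below 0.06 rad), for 0.2 s.
2. every bottle stands upright on the clamp's mat between the jaws, let go, with the knob slack (x of bottle_a_mid in the frame of clamp between 0.015 and 0.095 m and (y of bottle_a_mid in the frame of clamp between -0.102 and -0.058 m or y of bottle_a_mid in the frame of clamp between -0.022 and 0.022 m or y of bottle_a_mid in the frame of clamp between 0.058 and 0.102 m) and z of bottle_a_mid in the frame of clamp between 0.055 and 0.067 m and angle between each of bottle_a_mid, bottle_b_mid, bottle_c_mid's own z axis and vertical below 0.12 rad and x of bottle_b_mid in the frame of clamp between 0.015 and 0.095 m and (y of bottle_b_mid in the frame of clamp between -0.102 and -0.058 m or y of bottle_b_mid in the frame of clamp between -0.022 and 0.022 m or y of bottle_b_mid in the frame of clamp between 0.058 and 0.102 m) and z of bottle_b_mid in the frame of clamp between 0.055 and 0.067 m and x of bottle_c_mid in the frame of clamp between 0.015 and 0.095 m and (y of bottle_c_mid in the frame of clamp between -0.102 and -0.058 m or y of bottle_c_mid in the frame of clamp between -0.022 and 0.022 m or y of bottle_c_mid in the frame of clamp between 0.058 and 0.102 m) and z of bottle_c_mid in the frame of clamp between 0.055 and 0.067 m and contact force between the fingers and bottle_a below 0.1 N and contact force between the fingers and bottle_b below 0.1 N and contact force between the fingers and bottle_c below 0.1 N and value of joint tight_knob below 0.5 rad), for 0.2 s.
3. with the quick-release lever squeezed, the sliding jaw has been brought up to the bottles and they rest against the fixed jaw (value of joint release_lever above 0.12 rad and x of each of bottle_a_mid, bottle_b_mid, bottle_c_mid in the frame of clamp above 0.071 m and x of each of bottle_a_mid, bottle_b_mid, bottle_c_mid in the frame of jaw_grip below 0.099 m), for 0.05 s.
4. lever let go and knob turned: the pads press every bottle with more than 3 N (x of bottle_a_mid in the frame of clamp between 0.015 and 0.095 m and (y of bottle_a_mid in the frame of clamp between -0.102 and -0.058 m or y of bottle_a_mid in the frame of clamp between -0.022 and 0.022 m or y of bottle_a_mid in the frame of clamp between 0.058 and 0.102 m) and z of bottle_a_mid in the frame of clamp between 0.055 and 0.067 m and angle between each of bottle_a_mid, bottle_b_mid, bottle_c_mid's own z axis and vertical below 0.12 rad and x of bottle_b_mid in the frame of clamp between 0.015 and 0.095 m and (y of bottle_b_mid in the frame of clamp between -0.102 and -0.058 m or y of bottle_b_mid in the frame of clamp between -0.022 and 0.022 m or y of bottle_b_mid in the frame of clamp between 0.058 and 0.102 m) and z of bottle_b_mid in the frame of clamp between 0.055 and 0.067 m and x of bottle_c_mid in the frame of clamp between 0.015 and 0.095 m and (y of bottle_c_mid in the frame of clamp between -0.102 and -0.058 m or y of bottle_c_mid in the frame of clamp between -0.022 and 0.022 m or y of bottle_c_mid in the frame of clamp between 0.058 and 0.102 m) and z of bottle_c_mid in the frame of clamp between 0.055 and 0.067 m and contact force between each of bottle_a, bottle_b, bottle_c and press_bar above 3 N and value of joint release_lever below 0.06 rad and value of joint tight_knob above 1.2 rad), for 0.2 s.
5. the counter has been pressed once for each bottle, all still clamped (x of bottle_a_mid in the frame of clamp between 0.015 and 0.095 m and (y of bottle_a_mid in the frame of clamp between -0.102 and -0.058 m or y of bottle_a_mid in the frame of clamp between -0.022 and 0.022 m or y of bottle_a_mid in the frame of clamp between 0.058 and 0.102 m) and z of bottle_a_mid in the frame of clamp between 0.055 and 0.067 m and angle between each of bottle_a_mid, bottle_b_mid, bottle_c_mid's own z axis and vertical below 0.12 rad and x of bottle_b_mid in the frame of clamp between 0.015 and 0.095 m and (y of bottle_b_mid in the frame of clamp between -0.102 and -0.058 m or y of bottle_b_mid in the frame of clamp between -0.022 and 0.022 m or y of bottle_b_mid in the frame of clamp between 0.058 and 0.102 m) and z of bottle_b_mid in the frame of clamp between 0.055 and 0.067 m and x of bottle_c_mid in the frame of clamp between 0.015 and 0.095 m and (y of bottle_c_mid in the frame of clamp between -0.102 and -0.058 m or y of bottle_c_mid in the frame of clamp between -0.022 and 0.022 m or y of bottle_c_mid in the frame of clamp between 0.058 and 0.102 m) and z of bottle_c_mid in the frame of clamp between 0.055 and 0.067 m and contact force between each of bottle_a, bottle_b, bottle_c and press_bar above 3 N and value of joint release_lever below 0.06 rad and (((height (world z) of bottle_a_mid above -5 m or value of joint tally_wheel below -50 rad) and (height (world z) of bottle_b_mid above -5 m or value of joint tally_wheel below -50 rad) and (height (world z) of bottle_c_mid above -5 m or value of joint tally_wheel below -50 rad) and value of joint tally_wheel between 1.69641 and 2.07339 rad) or (((height (world z) of bottle_a_mid below -5 m and value of joint tally_wheel above -50 rad) or (height (world z) of bottle_b_mid below -5 m and value of joint tally_wheel above -50 rad) or (height (world z) of bottle_c_mid below -5 m and value of joint tally_wheel above -50 rad)) and value of joint tally_wheel between 1.06811 and 1.44509 rad))), for 0.1 s.
At the end, for the whole second after the job is handed in: every bottle stands upright (0.12 rad) on the mat, within 22 mm of a ring along the jaws, pressed by the pads with more than 3 N; release lever below 0.06 rad, knob above 1.2 rad; counting wheel at 0.628 rad per bottle, within 0.19 rad, and its lever back up (all of step 5 and value of joint tight_knob above 1.2 rad and value of joint tally_lever below 0.04 rad); the robot touches nothing.
Of bottle_a, bottle_b, bottle_c only 2 to 3 are there at a start; the rules pass over those that are not, and their reading is None.
At some moment in a run one of bottle_a, bottle_b, bottle_c may be knocked a few centimetres aside while the robot is not near it.
Once in a run the grip may slacken for a moment while it holds something.
It also fails if it takes over 208 s, if anything falls off the work surface, if the arm or the gripper's body presses on something with over 40 N, if the wrist force passes 120 N, or if a joint passes its speed limit or range.

## Working session

There is one attempt and no reset: what is moved stays moved. The work goes in short steps, Python scripts to look and compute and a tool call to move; the robot and the scene stay as the last step left them, time stands still between calls to the robot, and variables do not carry over. Pictures are saved under pics/ and viewed, and the job is handed in when it is done.

Besides the shell and the picture viewer there is one more tool, called as name(argument=value, ...), one argument or row to a line, values as JSON. send_rows: Moves the arm, as the interface text tells. Its arguments: {"type":"object","properties":{"steps":{"type":"array","items":{"type":"array","items":{"type":"number"}}},"grip_force":{"type":"number"}},"required":["steps"]}

```bash
ls; mkdir -p pics
python3 - <<'E'
from cell import bot
import cv2
print(bot.sense())
for n in ["scene","side","wrist"]:
    i=bot.camera_info(n);print(n,i)
    cv2.imwrite(f"pics/{n}0.png",bot.grab_frame(n))
print(bot.grasp_offset)
E
```

```text
pics
{'time_s': 0.0, 'joints': array([ 1.12149194e+00,  2.07451323e-01,  1.54297718e+00,  1.53926043e-06,
        1.39347989e+00, -1.50490554e-01]), 'joint_vel': array([-0.00021241,  0.00119967, -0.0009809 , -0.00152915,  0.0005501 ,
        0.00071179]), 'joint_torque': array([ 6.36508139e-04, -3.83035719e+01, -2.91592759e+01, -2.95706041e-04,
        1.05431656e-02, -7.94368219e-06]), 'tcp_pos': array([0.16894295, 0.54882412, 0.23009695]), 'tool_rot': array([-3.14124397e+00,  2.28933922e-03,  1.27198262e+00]), 'wrist_force': array([ 0.11095246, -0.06969346,  0.02822859]), 'moment': array([ 0.00650757,  0.01631111, -0.05461788]), 'width': 0.08501034745225762}
scene {'mtx': array([[556.41009429,   0.        , 311.12156276],
       [  0.        , 556.41009429, 234.8386991 ],
       [  0.        ,   0.        ,   1.        ]]), 'R': array([[ 0.73477351, -0.67818037,  0.01338947],
       [-0.35386177, -0.4000821 , -0.84540887],
       [ 0.57869659,  0.61644602, -0.53395184]]), 't': array([-0.39908517,  0.2395803 ,  1.35414274])}
side {'mtx': array([[474.83154036,   0.        , 315.78035738],
       [  0.        , 474.83154036, 235.72393493],
       [  0.        ,   0.        ,   1.        ]]), 'R': array([[ 0.9907649 , -0.13481283, -0.01450532],
       [-0.08032858, -0.49740961, -0.86378874],
       [ 0.10923472,  0.85697677, -0.50364531]]), 't': array([-0.53952689,  0.1266957 ,  1.14834473])}
wrist {'mtx': array([[371.64829954,   0.        , 316.65598   ],
       [  0.        , 371.64829954, 239.51551716],
       [  0.        ,   0.        ,   1.        ]]), 'R': array([[ 0.29504128,  0.95548017, -0.00287806],
       [ 0.92180674, -0.28384806,  0.26401254],
       [ 0.25144181, -0.08054761, -0.96451495]]), 't': array([-0.57209852, -0.03473879,  0.3778413 ])}
0.0187
```

View pics/scene0.png

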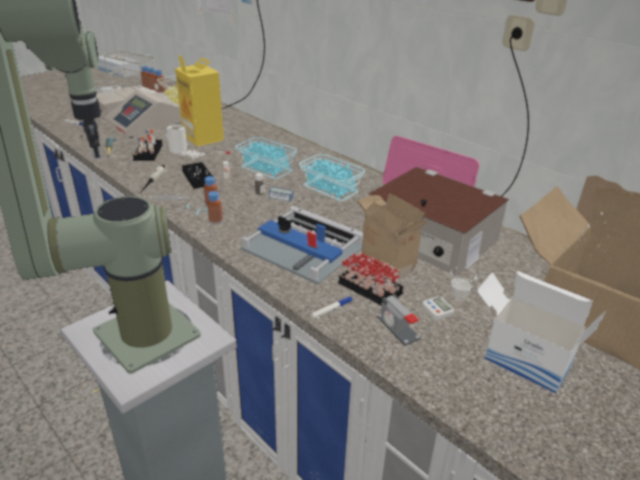

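View pics/side0.png

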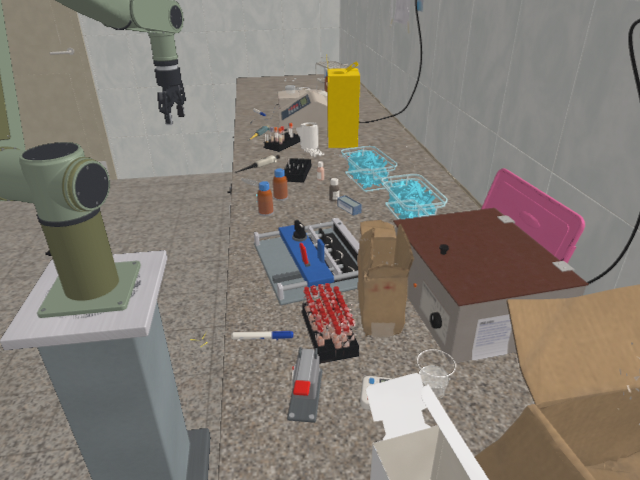

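View pics/wrist0.png

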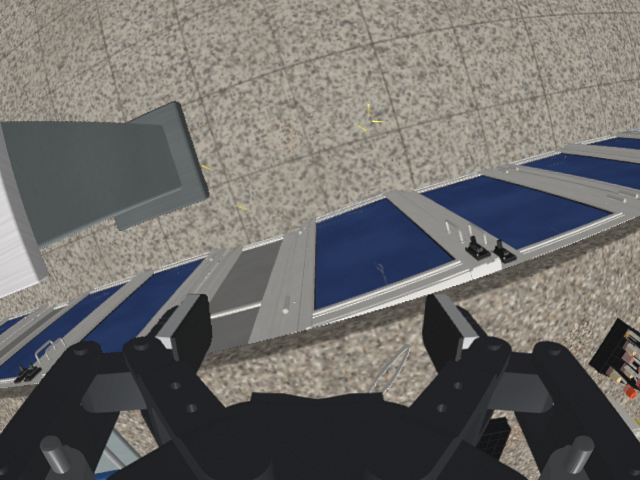

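```bash
cat > h.py <<'E'
from cell import bot
import cv2, numpy as np
def crop(name,x0,y0,x1,y1,out,s=None,img=None):
    im=bot.grab_frame(name) if img is None else cv2.imread(img)
    c=im[y0:y1,x0:x1]; s=s or min(800/(x1-x0),600/(y1-y0))
    cv2.imwrite("pics/"+out,cv2.resize(c,None,fx=s,fy=s,interpolation=cv2.INTER_CUBIC))
def ray(info,u,v,fish=False):
    K=info["mtx"];x=(u-K[0,2])/K[0,0];y=(v-K[1,2])/K[1,1]
    if fish:
        r=np.hypot(x,y); d=np.array([np.sin(r)*x/r,np.sin(r)*y/r,np.cos(r)])
    else: d=np.array([x,y,1.])
    R=info["R"]; return -R.T@info["t"], R.T@(d/np.linalg.norm(d))
def onz(info,u,v,z,fish=False):
    o,d=ray(info,u,v,fish); return o+d*(z-o[2])/d[2]
def proj(info,X,fish=False):
    X=np.atleast_2d(X);c=X@info["R"].T+info["t"];K=info["mtx"]
    if fish:
        r=np.hypot(c[:,0],c[:,1]);th=np.arctan2(r,c[:,2]);n=c[:,:2]/r[:,None]*th[:,None]
    else: n=c[:,:2]/c[:,2:]
    return np.c_[n[:,0]*K[0,0]+K[0,2],n[:,1]*K[1,1]+K[1,2]]
E
python3 - <<'E'
from h import *
crop("",190,170,390,320,"c1.png",img="pics/scene0.png")
crop("",235,150,395,310,"c2.png",img="pics/side0.png")
crop("",270,300,370,430,"c3.png",img="pics/side0.png")
E
```

```text
(no output)
```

View pics/c1.png

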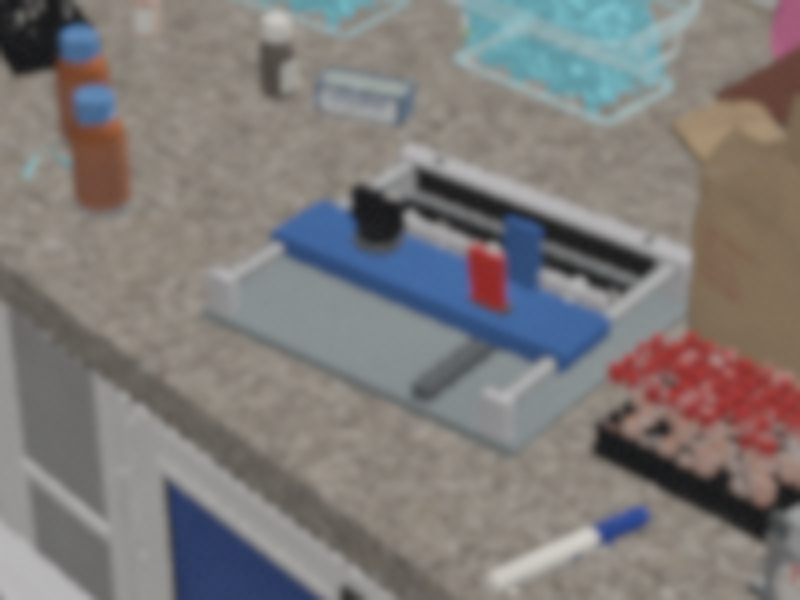

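View pics/c2.png

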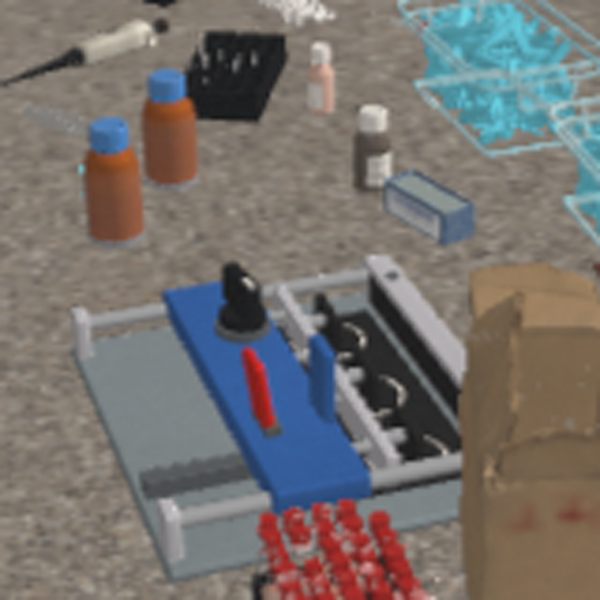

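View pics/c3.png

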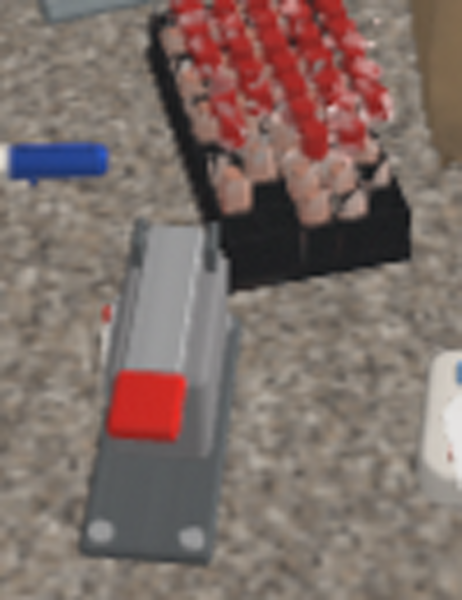

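Run:
```python
from h import *
s=bot.camera_info("scene");d=bot.camera_info("side")
for z in (0,.008):
  print(onz(d,256.3,243.3,z),onz(d,280.3,303.3,z)); print(onz(s,242,248.75,z),onz(s,318.25,282.5,z))
# bottles base: side & scene, cap tops
S=lambda x,y:(235+x/3.75,150+y/3.75); C=lambda x,y:(190+x/4,170+y/4)
print("bot1",onz(d,*S(113,212),.03),onz(s,*C(103,178),.03), "cap",onz(d,*S(110,120),.098),onz(s,*C(94,90),.098))
print("bot2",onz(d,*S(172,155),.03),"cap",onz(d,*S(167,74),.098),onz(s,*C(79,28),.098))
# post top, lever top, knob
print("post",onz(d,*S(318,338),.098),onz(s,*C(524,217),.098))
print("lev",onz(d,*S(250,352),.097),onz(s,*C(488,246),.097))
print("knob",onz(d,*S(240,268),.09),onz(s,*C(378,190),.09))
T=lambda x,y:(270+x/4.615,300+y/4.615)
print("tab",onz(d,*T(147,405),.068),"base",onz(d,*T(82,548),.004),onz(d,*T(210,560),.004),onz(d,*T(238,320),.008))
print("tab scene",onz(s,411,318,.068))
```

```text
[0.39797601 0.14813856 0.        ] [ 0.4451236 -0.1282074  0.       ]
[0.39458526 0.14533644 0.        ] [ 4.50986986e-01 -1.28854242e-01  1.11022302e-16]
[0.39822669 0.13470317 0.008     ] [ 0.44481958 -0.13839152  0.008     ]
[0.38770866 0.13541185 0.008     ] [ 0.4436257  -0.13642257  0.008     ]
bot1 [0.43157974 0.31182875 0.03      ] [0.42461099 0.32276459 0.03      ] cap [0.43508028 0.34165475 0.098     ] [0.43566964 0.34205822 0.098     ]
bot2 [0.48691794 0.41357922 0.03      ] cap [0.48739652 0.43093161 0.098     ] [0.48878541 0.44194361 0.098     ]
post [ 0.55218559 -0.02587713  0.098     ] [ 0.55741102 -0.02472894  0.098     ]
lev [ 0.50752042 -0.03449624  0.097     ] [ 0.51207753 -0.03541074  0.097     ]
knob [0.5140264  0.09003762 0.09      ] [0.51195156 0.08471457 0.09      ]
tab [ 0.46201718 -0.44315907  0.068     ] base [ 0.43531664 -0.44930265  0.004     ] [ 0.48135585 -0.46142818  0.004     ] [ 0.5080941  -0.35021125  0.008     ]
tab scene [ 0.45704962 -0.43910606  0.068     ]
```

Run:
```python
from h import *
i=bot.camera_info("wrist");c=-i["R"].T@i["t"];print(c)
from scipy.spatial.transform import Rotation as R
s=bot.sense();T=R.from_euler("xyz",s["tool_rot"]).as_matrix();print(T,T.T@(c-s["tcp_pos"]),T.T@i["R"].T)
```

```text
[0.10583633 0.567257   0.37210257]
[[ 2.94388198e-01  9.55685586e-01 -8.06005313e-04]
 [ 9.55684314e-01 -2.94389146e-01 -1.58806800e-03]
 [-1.75497291e-03 -3.02778158e-04 -9.99998414e-01]] [-0.00139178 -0.06579629 -0.1416986 ] [[ 9.99999419e-01 -4.39949201e-04 -9.84548001e-04]
 [ 6.84561155e-04  9.64427587e-01  2.64346290e-01]
 [ 8.33226314e-04 -2.64346810e-01  9.64427327e-01]]
```

send_rows(
  steps=[
    [0,20,-45,20,0,0,0],
    [0,28,-50,20,0,0,0],
    [0,28,-50,20,0,0,0],
    [0,28,-50,20,0,0,0],
    [0,28,-50,10,0,0,0],
    [0,28,-50,5,0,0,0],
    [0,28,-50,0,0,0,0],
    [0,28,-50,0,0,0,0],
    [0,28,-40,0,0,0,0],
    [0,0,0,0,0,0,0],
    [0,0,0,0,0,0,0],
  ],
)

```text
time_s: 1.52
tcp_pos: [0.416, 0.0985, 0.3243]
tool_rot: [3.14, 0.006, 1.274]
wrist_force: [-0.7, -0.1, 0.1]
width: 0.0856
```

Run:
```python
from h import *
cv2.imwrite("pics/w1.png",bot.grab_frame("wrist"))
```

```text
(no output)
```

View pics/w1.png

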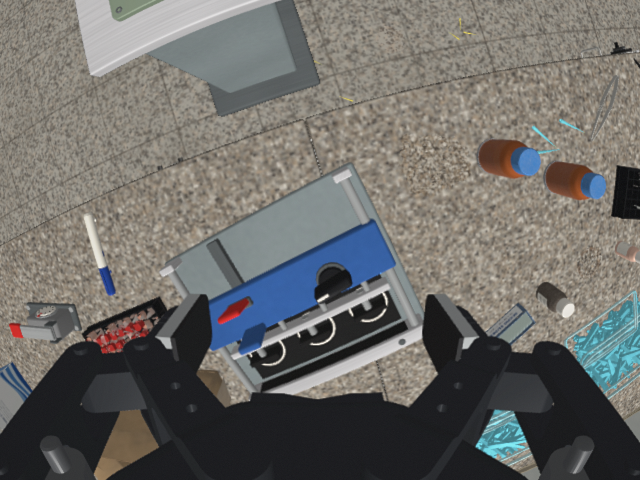

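Run:
```python
from h import *
crop("",150,150,430,360,"w1a.png",img="pics/w1.png",s=2.85)
crop("",0,280,140,360,"w1b.png",img="pics/w1.png")
crop("",450,110,640,220,"w1c.png",img="pics/w1.png")
```

```text
(no output)
```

View pics/w1a.png

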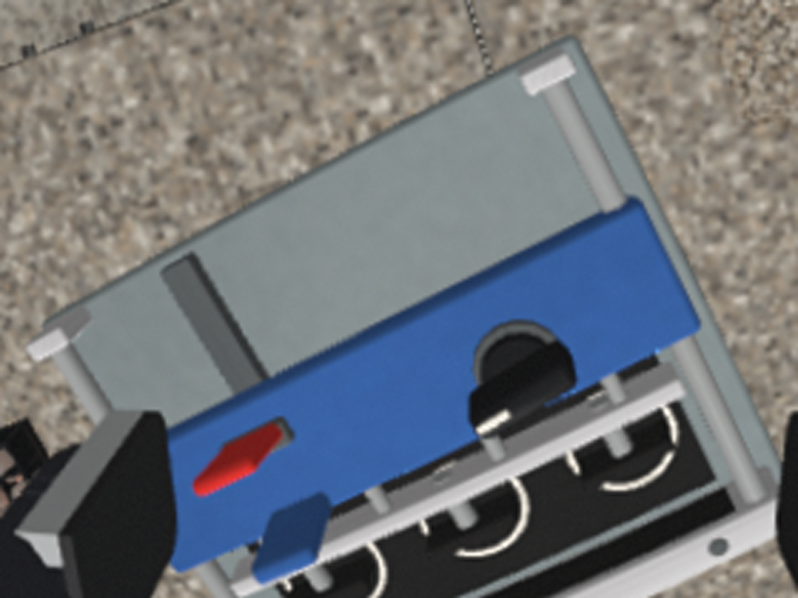

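View pics/w1b.png

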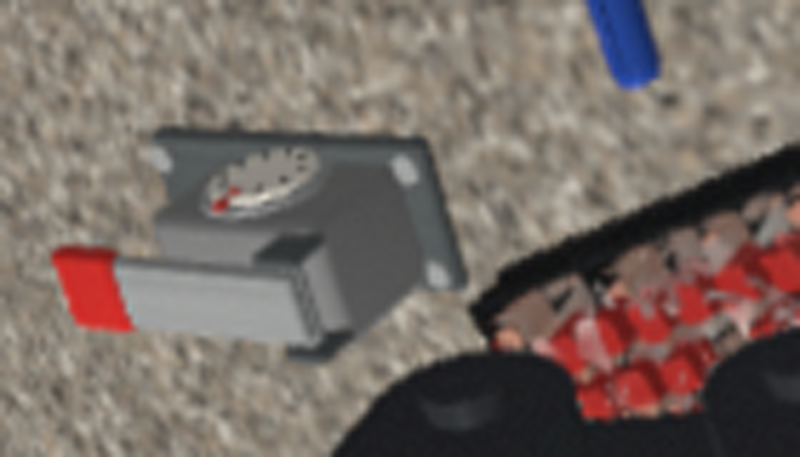

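View pics/w1c.png

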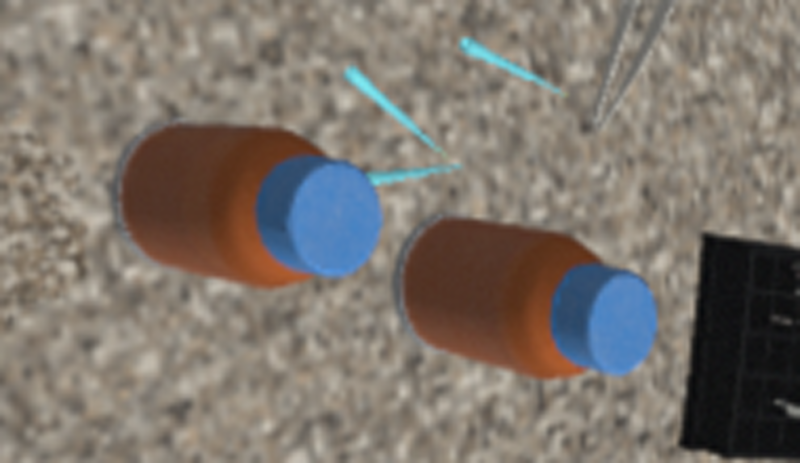

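```bash
cat >> h.py <<'E'
import json,os
def W(p,info_file="w1.json"):
    j=json.load(open(info_file));return {k:np.array(v) for k,v in j.items()}
def save(name,tag):
    i=bot.camera_info(name);cv2.imwrite(f"pics/{tag}.png",bot.grab_frame(name))
    json.dump({k:np.array(v).tolist() for k,v in i.items()},open(f"{tag}.json","w"))
    return i
def CL(pose,P):
    x,y,a=pose;P=np.atleast_2d(P).astype(float);c,s=np.cos(a),np.sin(a)
    return np.c_[x+c*P[:,0]-s*P[:,1],y+s*P[:,0]+c*P[:,1],P[:,2]]
E
python3 - <<'E'
from h import *
i=bot.camera_info("wrist")
json.dump({k:np.array(v).tolist() for k,v in i.items()},open("w1.json","w"))
f=lambda x,y,z:onz(i,150+x/2.85,150+y/2.85,z,True)
for z in(0,.01):print(f(573,38,z),f(45,325,z))
# rings: outer extents, right edge points
# fit: base corners in 3 views at height zb param
s=bot.camera_info("scene");d=bot.camera_info("side")
from scipy.optimize import least_squares
obs=[(i,True,(150+573/2.85,150+38/2.85),(-.125,.145)),(i,True,(150+45/2.85,150+325/2.85),(-.125,-.145)),
(d,False,(256.3,243.3),(-.125,.145)),(d,False,(280.3,303.3),(-.125,-.145)),(s,False,(242,248.75),(-.125,.145)),(s,False,(318.25,282.5),(-.125,-.145))]
def res(p):
    r=[]
    for inf,fi,uv,P in obs:
        r+=list((proj(inf,CL(p[:3],[P[0],P[1],p[3]]),fi)[0]-uv))
    return r
o=least_squares(res,[.52,.03,.2,.005]);print(o.x,np.round(o.fun,1))
# knob and grip predictions
p=o.x[:3]
from itertools import product
# overlay: rings, base, grip points for jaw unknown
im=cv2.imread("pics/w1.png")
def dr(im,inf,fi,P,col):
    q=proj(inf,CL(p,P),fi)
    cv2.polylines(im,[np.round(q*16).astype(int)],False,col,1,cv2.LINE_AA,4)
B=[(-.125,-.145,o.x[3]),(-.125,.145,o.x[3]),(.125,.145,o.x[3]),(.125,-.145,o.x[3]),(-.125,-.145,o.x[3])]
t=np.linspace(0,6.3,40)
for n,inf,fi in(("w1",i,True),("side0",d,False),("scene0",s,False)):
    im=cv2.imread(f"pics/{n}.png");dr(im,inf,fi,B,(0,255,0))
    for y in(-.08,0,.08): dr(im,inf,fi,np.c_[.055+.024*np.cos(t),y+.024*np.sin(t),0*t+.012],(0,255,255))
    cv2.imwrite(f"pics/ov_{n}.png",im)
crop("",150,150,430,360,"ova.png",img="pics/ov_w1.png",s=2.85)
crop("",235,150,395,310,"ovb.png",img="pics/ov_side0.png")
E
```

```text
[0.3928193  0.14672371 0.        ] [ 4.47277132e-01 -1.37469064e-01  5.55111512e-17]
[0.39195488 0.14609481 0.01      ] [ 0.44524371 -0.13199741  0.01      ]
[0.54282733 0.02828638 0.1844752  0.00274975] [ 1.2  0.3 -0.8  0.1 -1.7 -0.7  0.8  1.4 -0.9 -1.   0.9  1.2]
```

View pics/ova.png

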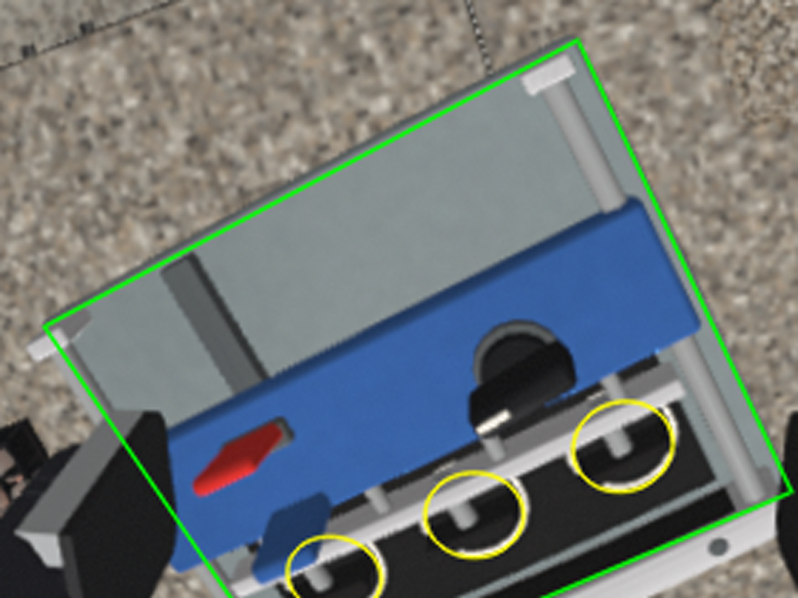

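View pics/ovb.png

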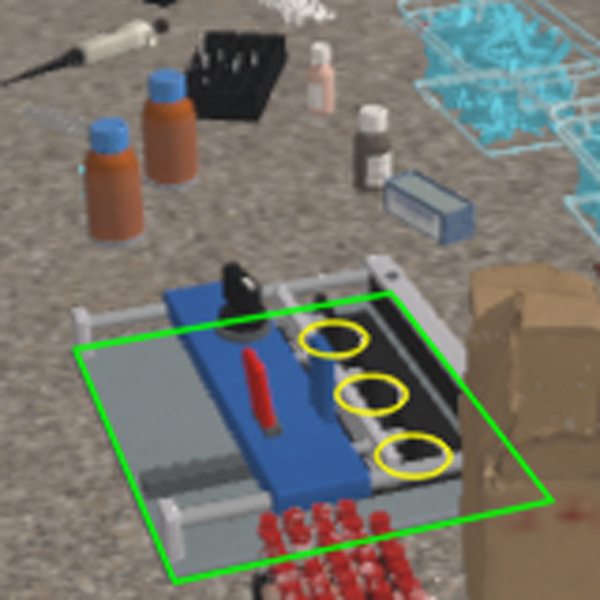

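send_rows(
  steps=[
    [0,12,14,-10,0,0,-0.18],
    [0,12,14,-10,0,0,-0.18],
    [0,12,14,-10,0,0,-0.18],
    [0,12,14,-10,0,0,-0.18],
    [0,12,14,-10,0,0,-0.18],
    [0,12,14,-10,0,0,-0.18],
    [0,0,0,0,0,0,0],
  ],
)

```text
time_s: 2.45
tcp_pos: [0.4836, 0.1958, 0.2627]
tool_rot: [3.138, 0.007, 0.18]
wrist_force: [-0.6, 0.5, 0.5]
width: 0.0855
```

Run:
```python
from h import *
save("wrist","w2");print(bot.sense()["tcp_pos"],bot.sense()["tool_rot"],bot.sense()["joints"])
```

```text
[0.48353527 0.19544625 0.26333126] [3.13819445 0.00617684 0.18008954] [ 0.22001718  0.07270033  1.6262412  -0.00317245  1.44895929  0.04031264]
```

View pics/w2.png

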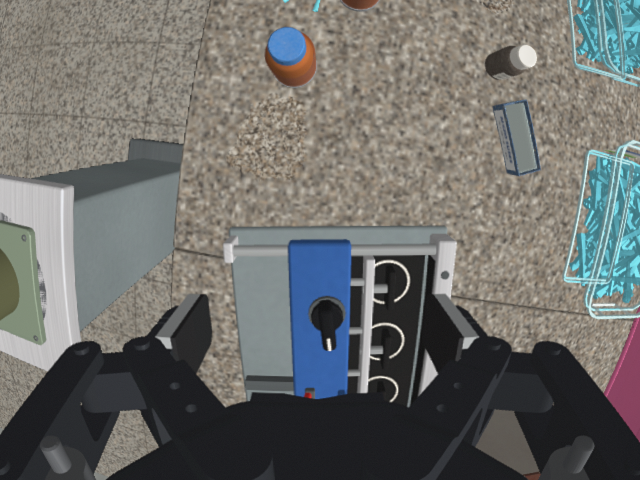

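Run:
```python
from h import *
crop("",220,215,470,410,"w2a.png",img="pics/w2.png",s=3.0)
```

```text
(no output)
```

View pics/w2a.png

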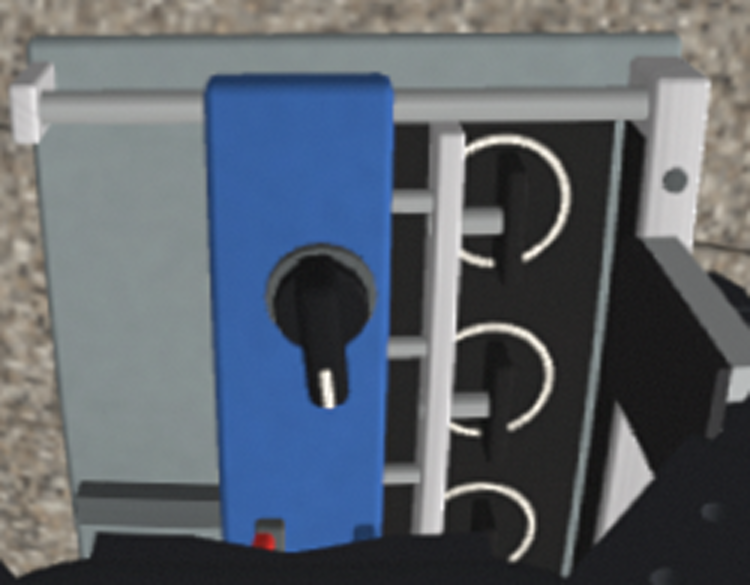

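Run:
```python
from h import *
from scipy.optimize import least_squares
i2=W(0,"w2.json");i1=W(0,"w1.json");s=bot.camera_info("scene");d=bot.camera_info("side")
f=lambda x,y:(220+(x+.0)/3,215+y/3)
obs=[]
for y,t,r in((.08,(505,137),(570,197)),(0,(490,323),(553,375)),(-.08,(480,487),(535,530))):
    obs.append((i2,True,f(*t),(.055,y,.012),(0,1)));obs.append((i2,True,f(*r),(.055,y,.012),(1,0)))
obs+=[(i2,True,f(30,38),(-.125,.145,0),(0,0)),(i2,True,f(680,37),(.125,.145,0),(0,0)),
(i1,True,(150+573/2.85,150+37/2.85),(-.125,.145,0),(0,0)),(i1,True,(150+43/2.85,150+325/2.85),(-.125,-.145,0),(0,0))]
n=len(obs)
obs+=[(d,False,(256.3,243.3),(-.125,.145,0),(0,0)),(d,False,(280.3,303.3),(-.125,-.145,0),(0,0)),(s,False,(242,248.75),(-.125,.145,0),(0,0)),(s,False,(318.25,282.5),(-.125,-.145,0),(0,0))]
def res(p,obs=obs):
    r=[]
    for inf,fi,uv,P,e in obs:
        P=np.array(P);P=P+p[3]*np.array([*e,0]);r+=list(proj(inf,CL(p[:3],P),fi)[0]-uv)
    return r
for O in(obs,obs[:n],obs[:8],obs[:6]):
    o=least_squares(lambda p:res(p,O),[.54,.03,.18,.024]);print(np.round(o.x,4),np.round(o.fun,1))
o=least_squares(lambda p:res(p,obs[:n]),[.54,.03,.18,.024]);p=o.x[:3]
json.dump(p.tolist(),open("clamp.json","w"))
# bar: white mark end top z=.09 ; base disc center z~.055
R=np.array([[np.cos(p[2]),-np.sin(p[2])],[np.sin(p[2]),np.cos(p[2])]])
for u,z in((f(329,405),.09),(f(320,262),.09),(f(320,298),.055)):
    X=onz(i2,*u,z,True);print(X,R.T@(X[:2]-p[:2]))
```

```text
[0.5406 0.0277 0.1885 0.0265] [ 0.8  0.3  0.2  1.5  1.9  1.   0.2  1.4  0.7 -0.6  0.2 -0.5  0.3 -1.1
  0.3 -2.1 -0.5 -1.3 -0.3 -1.3 -2.6  0.5  0.3  2.7 -1.3  0.3  0.7  2.4]
[0.5404 0.0274 0.1898 0.0267] [ 0.5  0.2  0.1  1.7  1.6  0.9  0.2  1.5  0.6 -0.7  0.3 -0.5 -0.1 -0.7
 -0.1 -2.1 -0.9 -1.5 -0.5 -1.3]
[0.5397 0.0272 0.1881 0.0272] [ 0.  -0.  -0.   1.8  1.1  0.7  0.   1.6 -0.  -0.8  0.  -0.3 -0.5 -0.9
 -0.5 -1.8]
[0.5395 0.0282 0.1901 0.0267] [-0.1 -0.4 -0.5  0.9  1.1  0.3 -0.3  0.9  0.1 -1.1 -0.2 -1. ]
[0.51928652 0.06483959 0.09      ] [-0.01367879  0.04070769]
[0.50640616 0.11609487 0.09      ] [-0.01665563  0.0934727 ]
[0.51276701 0.08627096 0.055     ] [-0.01603697  0.06298428]
```

send_rows(
  steps=[
    [0,8,-30,-10,0,0,0.02],
    [0,8,-30,-20,0,0,0.02],
    [0,8,-30,-30,0,0,0],
    [0,5,-20,-40,0,0,0],
    [0,0,0,-40,0,0,0],
    [0,0,0,-20,0,0,0],
    [0,0,0,0,0,0,0],
  ],
)

```text
time_s: 3.38
tcp_pos: [0.5114, 0.0841, 0.1066]
tool_rot: [3.135, -0.004, 0.247]
wrist_force: [-0.5, -0.1, -0.7]
width: 0.0852
```

Run:
```python
from h import *
save("side","s1");crop("",235,120,395,280,"s1a.png",img="pics/s1.png");print(bot.sense()["tcp_pos"],bot.sense()["tool_rot"])
```

```text
[0.51231523 0.08420899 0.10763719] [ 3.13469247 -0.00645135  0.24648851]
```

View pics/s1a.png

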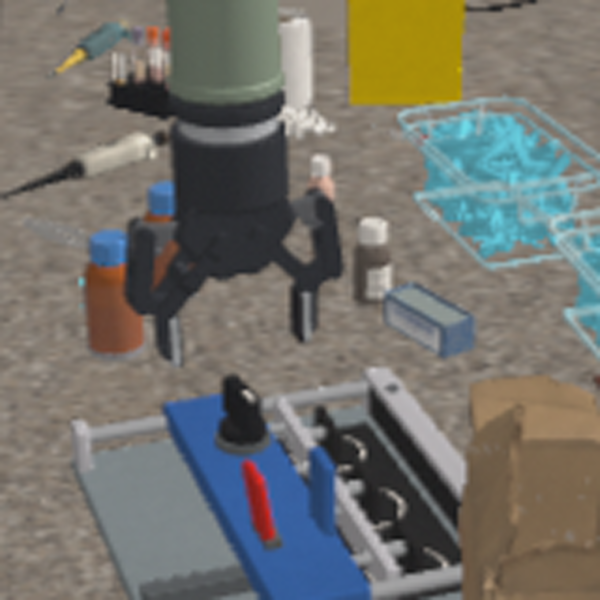

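send_rows(
  steps=[
    [0,1,-1,-25,0,0,0],
    [0,0,0,-22,0,0,0],
    [0,0,0,0,0,0,0],
    [1,0,0,0,0,0,0],
    [1,0,0,0,0,0,0],
    [1,0,0,0,0,0,0],
    [1,0,0,0,0,0,0],
    [1,0,0,0,0,0,0],
  ],
  grip_force=40,
)

```text
time_s: 4.42
tcp_pos: [0.5139, 0.0824, 0.0705]
tool_rot: [3.129, -0.008, 0.256]
wrist_force: [2.6, 0.9, -1.9]
width: 0.013
```

send_rows(
  steps=[
    [0.7,0,0,0,0,0,0],
    [0.7,0,0,-8,0,0,0],
    [0.7,0,0,-6,0,0,0],
    [0.7,0,0,0,0,0,0],
    [1,0,0,0,0,0,0],
    [1,0,0,0,0,0,0],
    [1,0,0,0,0,0,0],
  ],
  grip_force=50,
)

```text
time_s: 5.3
tcp_pos: [0.5144, 0.082, 0.0626]
tool_rot: [3.128, -0.004, 0.258]
wrist_force: [-1.7, 0.4, 4.8]
width: 0.0131
```

send_rows(
  steps=[
    [1,0,0,0,0,0,0.15],
    [1,0,0,0,0,0,0.15],
    [1,0,0,0,0,0,0.15],
    [1,0,0,0,0,0,0.15],
  ],
)

```text
time_s: 5.8
tcp_pos: [0.5167, 0.0836, 0.0626]
tool_rot: [3.129, -0.009, 0.874]
wrist_force: [-0.7, 1.9, 4.7]
width: 0.0129
```

send_rows(
  steps=[
    [1,0,0,0,0,0,0.15],
    [1,0,0,0,0,0,0.15],
    [1,0,0,0,0,0,0.15],
    [1,0,0,0,0,0,0.15],
  ],
)

```text
time_s: 6.3
tcp_pos: [0.5177, 0.0862, 0.0626]
tool_rot: [3.129, -0.013, 1.493]
wrist_force: [-2.2, 2.9, 5.3]
width: 0.0135
```

Run:
```python
from h import *
print(bot.sense()["moment"],bot.sense()["wrist_force"],bot.sense()["tool_rot"])
```

```text
[-0.12175327  0.28601066 -0.12697848] [-2.19507602  2.94835558  5.32200713] [ 3.12937961 -0.0127567   1.4930157 ]
```

send_rows(
  steps=[
    [1,0,0,0,0,0,0.1],
    [1,0,0,0,0,0,0.1],
    [1,0,0,0,0,0,0.08],
  ],
)

```text
time_s: 6.68
tcp_pos: [0.5176, 0.0876, 0.0626]
tool_rot: [3.13, -0.014, 1.782]
wrist_force: [-2.7, -0.0, 5.9]
width: 0.0132
```

Run:
```python
from h import *
print(bot.sense()["moment"],bot.sense()["wrist_force"],bot.sense()["tool_rot"])
```

```text
[-0.65800048  0.35313472 -1.08389298] [-2.74433421 -0.02762001  5.90819346] [ 3.13032417 -0.01395007  1.78219298]
```

send_rows(
  steps=[
    [0.6,0,0,0,0,0,0],
    [0,0,0,0,0,0,0],
    [0,0,0,10,0,0,0],
    [0,0,0,40,0,0,0],
    [0,-20,-20,40,0,0,0],
    [0,-30,-30,35,0,0,0],
    [0,-30,-30,20,0,0,0],
    [0,-20,-25,0,0,0,0],
    [0,0,0,0,0,0,0],
  ],
)

```text
time_s: 7.8
tcp_pos: [0.4148, -0.0209, 0.2133]
tool_rot: [3.127, -0.009, 1.778]
wrist_force: [-0.2, 0.8, -0.5]
width: 0.0856
```

Run:
```python
from h import *
save("wrist","w3");print(bot.sense()["tcp_pos"],bot.sense()["tool_rot"],bot.sense()["joints"])
```

```text
[ 0.41571178 -0.02036887  0.21356389] [ 3.12647994 -0.00944633  1.77915513] [-0.26949261 -0.13768727  1.93496074  0.01577287  1.33527042 -2.0521877 ]
```

View pics/w3.png

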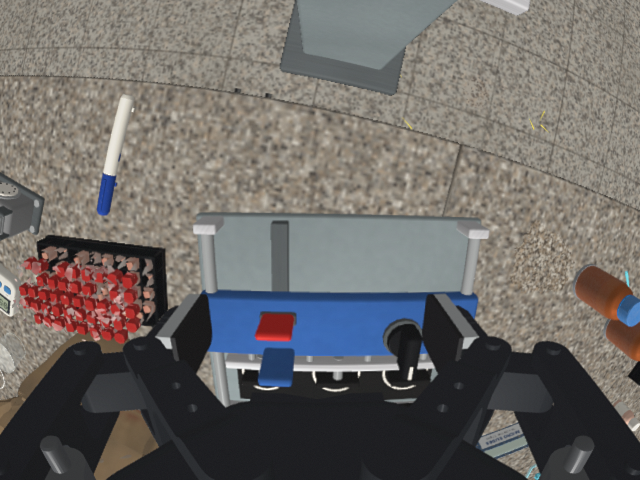

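Run:
```python
from h import *
crop("",180,200,500,420,"w3a.png",img="pics/w3.png",s=2.5)
```

View pics/w3a.png

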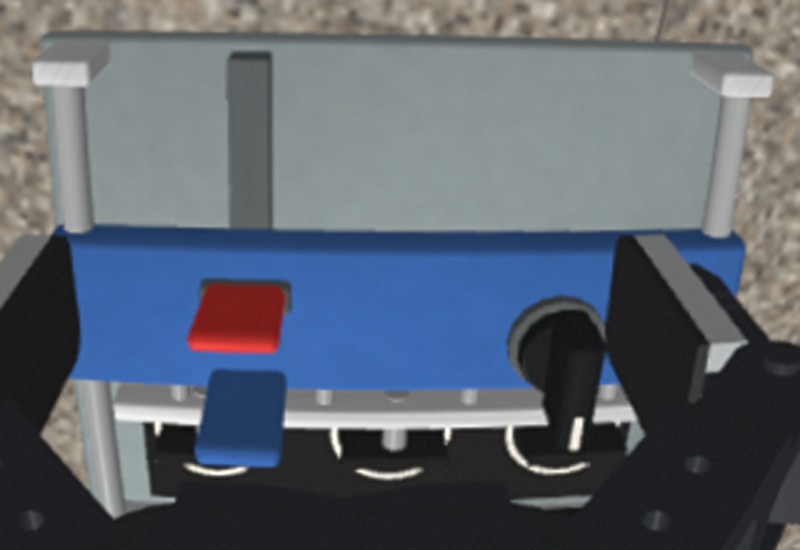

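Run:
```python
from h import *
i3=W(0,"w3.json");p=json.load(open("clamp.json"))
R=np.array([[np.cos(p[2]),-np.sin(p[2])],[np.sin(p[2]),np.cos(p[2])]])
f=lambda x,y:(180+x/2.5,200+y/2.5)
for n,u,z in(("post outer L",(198,464),.098),("post outer R",(279,466),.098),("post inner",(240,433),.098),("lev low",(233,351),.097),("levL",(190,346),.097),("levR",(278,350),.097),("lev up",(240,343),.097),
 ("mark end",(576,450),.09),("corner+y",(750,47),0),("corner-y",(43,35),0),("ring0",(222,475),.012),("ring1",(392,479),.012),("ring2",(555,474),.012),("ring2L",(505,440),.012),("ring1L",(331,440),.012)):
    X=onz(i3,*f(*u),z,True);print(n,np.round(X,4),np.round(R.T@(X[:2]-p[:2]),4))
```

```text
post outer L [ 0.5594 -0.0424  0.098 ] [ 0.0055 -0.0722]
post outer R [ 0.5537 -0.0148  0.098 ] [ 0.0051 -0.044 ]
post inner [ 0.5423 -0.0302  0.098 ] [-0.009 -0.057]
lev low [ 0.5106 -0.0375  0.097 ] [-0.0416 -0.0582]
levL [ 0.5119 -0.0515  0.097 ] [-0.0429 -0.0722]
levR [ 0.507  -0.0234  0.097 ] [-0.0424 -0.0436]
lev up [ 0.507  -0.0358  0.097 ] [-0.0447 -0.0558]
mark end [0.5347 0.0899 0.09  ] [0.0062 0.0624]
corner+y [ 0.391  0.149 -0.   ] [-0.1238  0.1475]
corner-y [ 0.4461 -0.1372  0.    ] [-0.1237 -0.1439]
ring0 [ 0.6342 -0.032   0.012 ] [ 0.0809 -0.0761]
ring1 [0.6199 0.0458 0.012 ] [0.0816 0.003 ]
ring2 [0.6052 0.1222 0.012 ] [0.0815 0.0808]
ring2L [0.5886 0.0918 0.012 ] [0.0595 0.0541]
ring1L [0.6025 0.0133 0.012 ] [ 0.0583 -0.0256]
```

send_rows(
  steps=[
    [0,13,-1,-6,0,0,-0.175],
    [0,13,-1,-6,0,0,-0.175],
    [0,13,-1,-6,0,0,-0.175],
    [0,13,-1,-6,0,0,-0.175],
    [0,13,-1,-6,0,0,-0.175],
    [0,13,-1,-6,0,0,-0.175],
    [0,13,-1,-6,0,0,-0.175],
    [0,13,-1,-6,0,0,-0.175],
    [0,10,-1,-6,0,0,-0.17],
    [0,0,0,0,0,0,0],
  ],
)

```text
time_s: 9.1
tcp_pos: [0.5389, -0.0206, 0.1551]
tool_rot: [3.129, -0.009, 0.166]
wrist_force: [0.7, 0.4, -0.5]
width: 0.0849
```

send_rows(
  steps=[
    [0,-3,-11,-20,0.005,0,0.02],
    [0,0,0,-30,0.005,0,0],
    [0,0,0,-25,0,0,0],
    [0,0,0,-8,0,0,0],
    [0,0,0,0,0,0,0],
  ],
)

```text
time_s: 9.72
tcp_pos: [0.5372, -0.029, 0.0714]
tool_rot: [3.139, -0.013, 0.203]
wrist_force: [1.4, 0.3, 1.2]
width: 0.0851
```

Run:
```python
from h import *
s=bot.sense();print(s["tcp_pos"],s["tool_rot"],s["wrist_force"])
save("side","s2");crop("",215,120,395,300,"s2a.png",img="pics/s2.png")
```

```text
[ 0.53716274 -0.02899169  0.07140007] [ 3.13897659 -0.01320387  0.20252651] [1.41612642 0.32837786 1.20157919]
```

View pics/s2a.png

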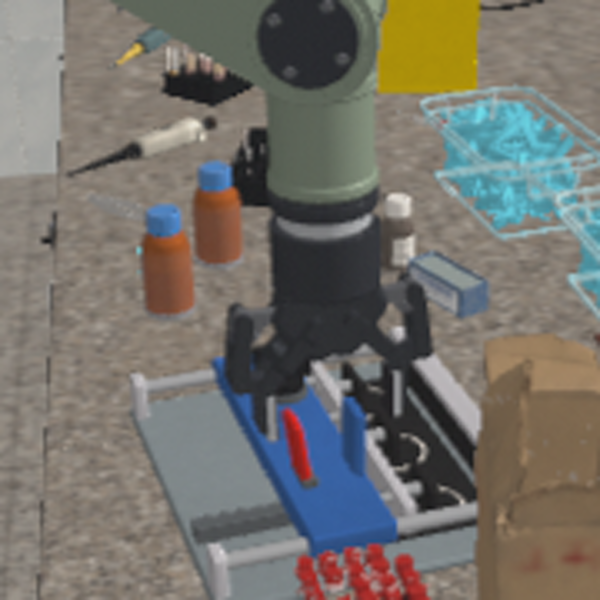

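send_rows(
  steps=[
    [0,0,-3,-6,0,0,-0.01],
    [0,0,0,0,0,0,0],
    [0.5,0,0,0,0,0,0],
    [1,0,0,0,0,0,0],
    [1,0,0,0,0,0,0],
    [1,0,0,0,0,0,0],
    [1,0,0,0,0,0,0],
  ],
  grip_force=40,
)

```text
time_s: 10.65
tcp_pos: [0.5362, -0.0329, 0.0693]
tool_rot: [3.138, -0.01, 0.194]
wrist_force: [1.3, -0.2, 0.6]
width: 0.0426
```

Run:
```python
from h import *
s=bot.sense();print(s["tcp_pos"],s["tool_rot"],s["wrist_force"],s["width"])
save("side","s3");crop("",215,120,395,300,"s3a.png",img="pics/s3.png")
```

```text
[ 0.5362165  -0.03292896  0.06931134] [ 3.13756944 -0.00957451  0.19375021] [ 1.32666173 -0.16773349  0.62555588] 0.04257531220662164
```

View pics/s3a.png

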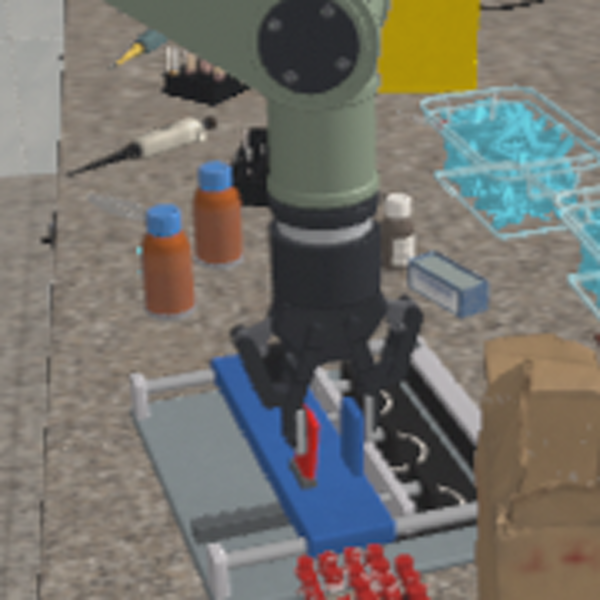

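send_rows(
  steps=[
    [1,-6,-1,0,0,0,0],
    [1,-10,-2,0,0,0,0],
    [1,-10,-2,0,0,0,0],
    [1,-10,-2,0,0,0,0],
  ],
)

```text
time_s: 11.2
tcp_pos: [0.4987, -0.0401, 0.0693]
tool_rot: [3.138, -0.011, 0.194]
wrist_force: [2.5, 1.2, -0.6]
width: 0.0422
```

send_rows(
  steps=[
    [1,-8,-2,0,0,0,0],
    [1,-6,-1,0,0,0,0],
    [1,-4,-1,0,0,0,0],
    [1,-3,0,0,0,0,0],
    [1,0,0,0,0,0,0],
  ],
)

```text
time_s: 11.82
tcp_pos: [0.478, -0.044, 0.0692]
tool_rot: [3.137, -0.017, 0.193]
wrist_force: [-0.4, 1.8, 2.6]
width: 0.0425
```

send_rows(
  steps=[
    [1,-3,-1,0,0,0,0],
    [1,-2,0,0,0,0,0],
    [1,0,0,0,0,0,0],
  ],
)

```text
time_s: 12.2
tcp_pos: [0.4782, -0.044, 0.0692]
tool_rot: [3.137, -0.028, 0.194]
wrist_force: [2.9, 0.9, 3.8]
width: 0.0427
```

send_rows(
  steps=[
    [0.5,2,0,0,0,0,0],
    [0,0,0,0,0,0.01,0],
    [0,0,0,0,0,0.01,0],
    [0,0,0,30,0,0,0],
    [0,0,0,50,0,0,0],
    [0,0,30,60,0,0,0],
    [0,0,40,60,0,0,0],
    [0,0,40,60,0,0,0],
    [0,0,0,40,0,0,0],
    [0,0,0,0,0,0,0],
  ],
)

```text
time_s: 13.45
tcp_pos: [0.4811, 0.0552, 0.3587]
tool_rot: [3.14, -0.02, 0.192]
wrist_force: [0.3, 0.3, -0.6]
width: 0.0855
```

Run:
```python
from h import *
s=bot.sense();print(s["tcp_pos"],s["tool_rot"],s["wrist_force"],s["width"])
save("wrist","w4");save("side","s4")
json.dump([.540,.0296,.1885],open("clamp.json","w"))
```

```text
[0.48109883 0.05519243 0.35870768] [ 3.14024694 -0.0203064   0.19211199] [ 0.25333179  0.34827163 -0.59115393] 0.0854613145852063
```

View pics/w4.png

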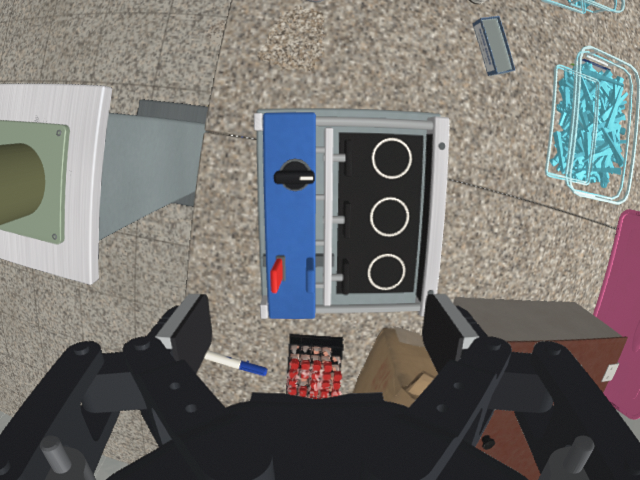

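View pics/s4.png

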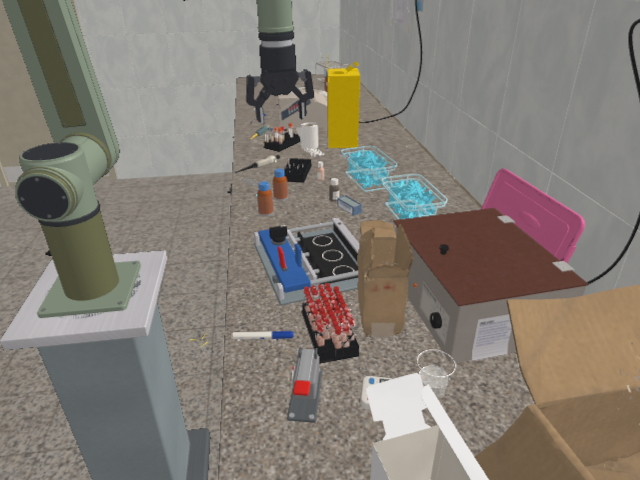

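Run:
```python
from h import *
crop("",100,50,260,170,"c5.png",img="pics/scene0.png")
i=W(0,"w4.json")
p=json.load(open("clamp.json"))
R=np.array([[np.cos(p[2]),-np.sin(p[2])],[np.sin(p[2]),np.cos(p[2])]])
for u in((391,158),(389,217),(386,271)):
    X=onz(i,*u,.012,True);print(X,R.T@(X[:2]-p[:2]))
s=bot.camera_info("scene");print(onz(s,152,80,.05))
```

```text
[0.57709064 0.11675133 0.012     ] [0.05276455 0.07865731]
[0.59242315 0.03782834 0.012     ] [ 0.05303642 -0.00174076]
[ 0.60718568 -0.03909869  0.012     ] [ 0.05312244 -0.08007142]
[0.95439526 1.67450637 0.05      ]
```

View pics/c5.png

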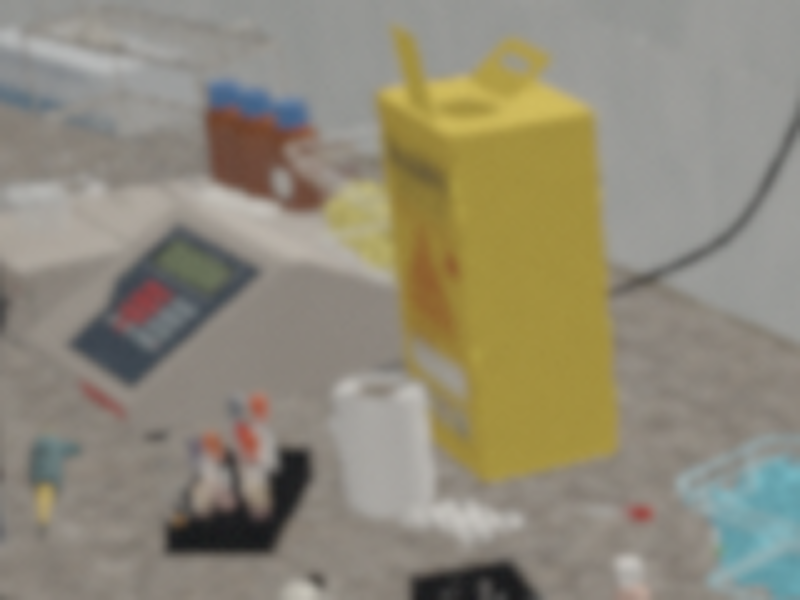

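Run:
```python
from h import *
i=W(0,"w1.json");f=lambda x,y:(450+x/4.21,110+y/4.21)
for u in((338,218),(626,322)): print(onz(i,*f(*u),.099,True))
i=W(0,"w3.json")
i=W(0,"w2.json");print(onz(i,287,45,.099,True))
d=bot.camera_info("side");s=bot.camera_info("scene")
from scipy.optimize import least_squares
# current scene check cap tops
crop("side",240,160,300,220,"b1.png");crop("scene",190,165,240,225,"b2.png")
```

```text
[0.4323288  0.33535481 0.099     ]
[0.48470011 0.43494059 0.099     ]
[0.4331946  0.33357677 0.099     ]
```

View pics/b1.png

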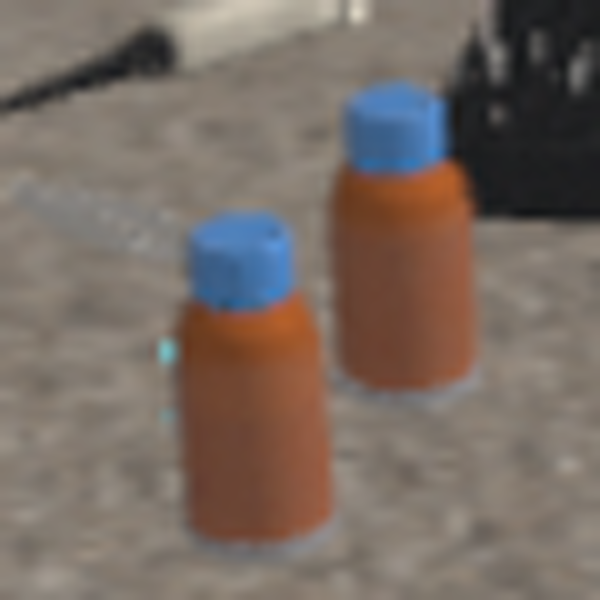

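send_rows(
  steps=[
    [0,-8,45,-20,0,0.01,0],
    [0,-8,47,-30,0,0.01,0],
    [0,-8,47,-30,0,0,0],
    [0,-8,47,-30,0,0,0],
    [0,-8,47,-30,0,0,0],
    [0,-8,46,-30,0,0,0],
    [0,0,0,0,0,0,0],
  ],
)

```text
time_s: 14.52
tcp_pos: [0.4215, 0.3344, 0.1621]
tool_rot: [3.141, 0.035, 0.18]
wrist_force: [-0.1, -0.3, -0.2]
width: 0.0854
```

Run:
```python
from h import *
s=bot.sense();print(s["tcp_pos"],s["tool_rot"])
save("wrist","w5")
```

```text
[0.42145701 0.33444873 0.16213699] [3.1410978  0.03488944 0.18025182]
```

View pics/w5.png

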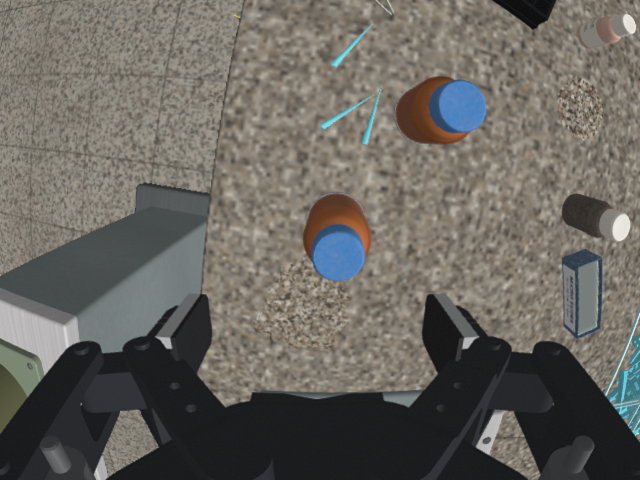

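Run:
```python
from h import *
i=W(0,"w5.json")
print(onz(i,338,252,.099,True),onz(i,459,106,.099,True))
```

```text
[0.43129224 0.33768579 0.099     ] [0.48248264 0.43417272 0.099     ]
```

send_rows(
  steps=[
    [0,10,3,-20,0,-0.035,0.01],
    [0,0,0,-30,0,0,0],
    [0,0,0,-30,0,0,0],
    [0,0,0,-20,0,0,0],
    [0,0,0,0,0,0,0],
  ],
)

```text
time_s: 15.2
tcp_pos: [0.437, 0.3301, 0.0627]
tool_rot: [3.133, -0.006, 0.181]
wrist_force: [-0.2, 0.8, 0.3]
width: 0.0856
```

send_rows(
  steps=[
    [0,-4,6,-10,0,0,0.0],
    [0,0,0,-9,0,0,0],
    [0,0,0,0,0,0,0],
    [0.3,0,0,0,0,0,0],
    [0.6,0,0,0,0,0,0],
    [0.6,0,0,0,0,0,0],
    [0.6,0,0,0,0,0,0],
    [0.6,0,0,0,0,0,0],
  ],
  grip_force=35,
)

```text
time_s: 16.2
tcp_pos: [0.4353, 0.3366, 0.0463]
tool_rot: [3.134, -0.012, 0.179]
wrist_force: [-0.6, -0.2, -0.5]
width: 0.0467
```

send_rows(
  steps=[
    [1,0,0,0,0,0,0],
    [1,0,0,15,0,0,0],
    [1,0,0,35,0,0,0],
    [1,0,0,40,0,0,0],
    [1,0,0,10,0,0,0],
  ],
  grip_force=45,
)

```text
time_s: 16.82
tcp_pos: [0.4336, 0.3355, 0.1484]
tool_rot: [3.133, -0.008, 0.179]
wrist_force: [-0.4, 0.7, -3.4]
width: 0.0466
```

send_rows(
  steps=[
    [1,10,-22,5,0,0,0],
    [1,17,-36,2,0,0,0],
    [1,18,-40,0,0,0,0],
    [1,18,-40,0,0,0,0],
    [1,18,-40,0,0,0,0],
    [1,18,-40,0,0,0,0],
    [1,18,-40,0,0,0,0],
    [1,18,-40,0,0,0,0],
    [1,18,-40,0,0,0,0],
    [1,14,-25,0,0,0,0],
    [1,0,0,0,0,0,0],
  ],
)

```text
time_s: 18.2
tcp_pos: [0.597, -0.0398, 0.1454]
tool_rot: [3.137, 0.005, 0.181]
wrist_force: [0.3, 0.6, -3.2]
width: 0.0465
```

Run:
```python
from h import *
s=bot.sense();print(s["tcp_pos"],s["tool_rot"],s["width"])
save("side","s6");crop("",215,120,415,300,"s6a.png",img="pics/s6.png")
```

```text
[ 0.59699421 -0.03976107  0.14536162] [3.13688199 0.00535482 0.18091747] 0.04647497734802148
```

View pics/s6a.png

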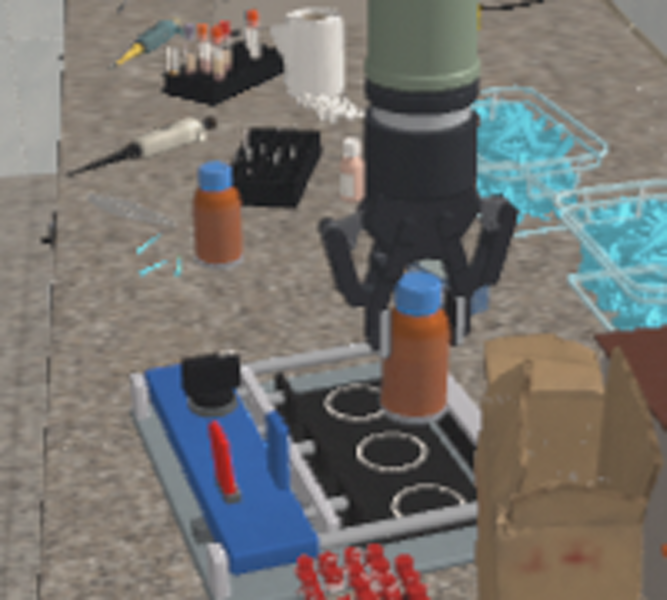

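Run:
```python
from h import *
d=bot.camera_info("side");s=bot.camera_info("scene")
print(onz(d,360,333,0),onz(d,404,335,0));print(onz(s,366,252,0),onz(s,366,252,0.03), onz(s,404,275,0))
i=W(0,"w4.json")
for z in(0,.1,.15): print(z,onz(i,385,330,z,True),onz(i,427,337,z,True))
```

```text
[ 0.60378911 -0.25346092  0.        ] [ 0.69299344 -0.27327031  0.        ]
[ 6.61187269e-01 -1.14426567e-01 -1.11022302e-16] [ 0.62680858 -0.14327274  0.03      ] [ 0.65577675 -0.26453671  0.        ]
0 [ 0.63459852 -0.13865955  0.        ] [ 0.70768456 -0.14181903  0.        ]
0.1 [ 0.60088048 -0.08722979  0.1       ] [ 0.65935834 -0.08975776  0.1       ]
0.15 [ 0.58402146 -0.06151491  0.15      ] [ 0.63519523 -0.06372713  0.15      ]
```

send_rows(
  steps=[
    [1,11,1,-15,0,0,0],
    [1,0,0,-25,0,0,0],
    [1,0,0,-25,0,0,0],
    [1,0,0,-10,0,0,0],
    [1,0,0,0,0,0,0],
  ],
)

```text
time_s: 18.88
tcp_pos: [0.6032, -0.0319, 0.0656]
tool_rot: [-3.141, 0.012, 0.187]
wrist_force: [-0.4, 0.5, -2.9]
width: 0.0466
```

send_rows(
  steps=[
    [1,4,-6,-2,0,0,0],
    [1,1,0,-3,0,0,0],
    [1,0,0,0,0,0,0],
  ],
)

```text
time_s: 19.25
tcp_pos: [0.6104, -0.0383, 0.0631]
tool_rot: [3.14, 0.008, 0.187]
wrist_force: [0.0, 0.2, -3.3]
width: 0.0469
```

send_rows(
  steps=[
    [1,-1,0,-3,0,0,0],
    [1,0,0,-2,0,0,0],
    [1,0,0,0,0,0,0],
  ],
)

```text
time_s: 19.62
tcp_pos: [0.61, -0.0385, 0.0588]
tool_rot: [3.14, 0.006, 0.187]
wrist_force: [0.1, -0.4, -2.0]
width: 0.0471
```

send_rows(
  steps=[
    [1,0,0,-1,0,0,0],
    [0.3,0,0,0,0,0,0],
    [0,0,0,0,0,0,0],
    [0,0,0,0,0,0,0],
    [0,0,0,20,0,0,0],
    [0,0,0,40,0,0,0],
    [0,0,0,40,0,0,0],
    [0,0,30,20,0,0,0],
    [0,0,0,0,0,0,0],
  ],
)

```text
time_s: 20.75
tcp_pos: [0.6128, -0.0086, 0.1896]
tool_rot: [3.137, -0.003, 0.186]
wrist_force: [0.1, -1.0, -0.4]
width: 0.0848
```

Run:
```python
from h import *
s=bot.sense();print(s["tcp_pos"],s["tool_rot"],s["width"])
save("side","s7");crop("",215,120,415,300,"s7a.png",img="pics/s7.png")
```

```text
[ 0.61284468 -0.00864853  0.1896438 ] [ 3.13660374 -0.00332622  0.18608764] 0.08483993995171113
```

View pics/s7a.png

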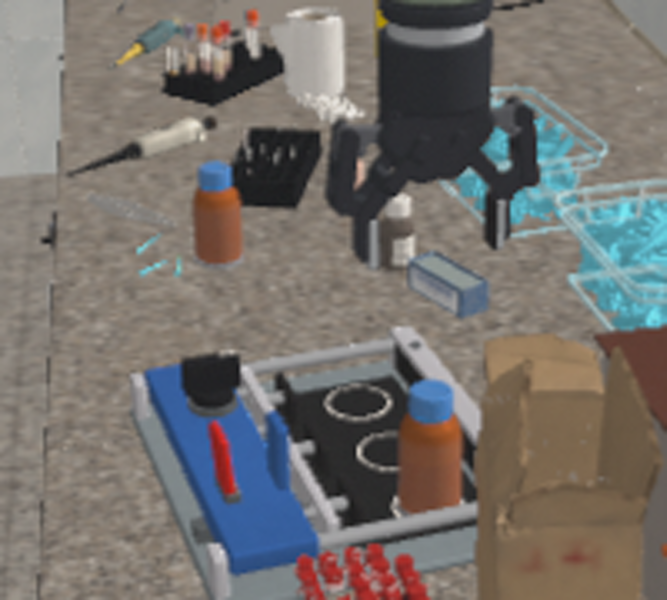

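send_rows(
  steps=[
    [0,-10,35,0,0,0,0],
    [0,-16,50,0,0,0,0],
    [0,-16,55,0,0,0,0],
    [0,-16,55,-5,0,0,0],
    [0,-16,55,-5,0,0,0],
    [0,-16,55,-5,0,0,0],
    [0,-16,55,-5,0,0,0],
    [0,-16,50,-5,0,0,0],
    [0,-6,20,0,0,0,0],
    [0,0,0,0,0,0,0],
  ],
)

```text
time_s: 22.05
tcp_pos: [0.4791, 0.4211, 0.1568]
tool_rot: [3.127, 0.007, 0.175]
wrist_force: [0.6, -0.2, 0.2]
width: 0.0854
```

Run:
```python
from h import *
s=bot.sense();print(s["tcp_pos"],s["tool_rot"])
save("wrist","w6")
```

```text
[0.47906094 0.42112645 0.15679777] [3.12670496 0.00651597 0.17463587]
```

View pics/w6.png

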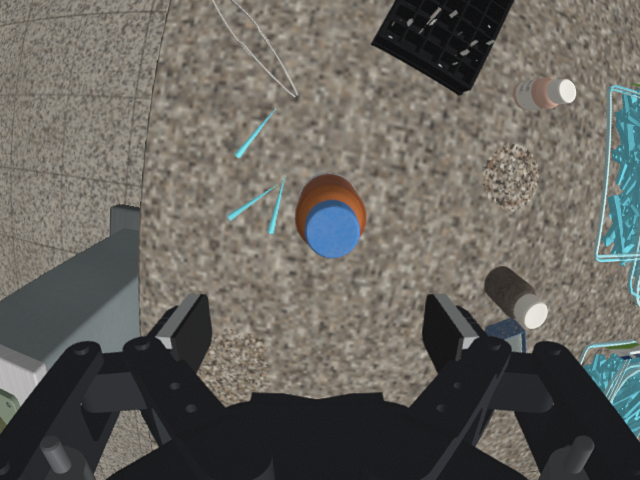

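Run:
```python
from h import *
i=W(0,"w6.json");print(onz(i,333,230,.099,True))
```

```text
[0.48510321 0.43740184 0.099     ]
```

send_rows(
  steps=[
    [0,6,14,-30,0.01,-0.005,0.01],
    [0,0,0,-30,0,0,0],
    [0,0,0,-25,0,0,0],
    [0,0,0,-10,0,0,0],
    [0,0,0,0,0,0,0],
  ],
)

```text
time_s: 22.72
tcp_pos: [0.4924, 0.4249, 0.0615]
tool_rot: [3.133, -0.004, 0.172]
wrist_force: [-0.0, -0.1, 1.1]
width: 0.0853
```

send_rows(
  steps=[
    [0,-7,12,-8,0,0,0.01],
    [0,0,0,-8,0,0,0],
    [0,0,0,0,0,0,0],
    [0.3,0,0,0,0,0,0],
    [1,0,0,0,0,0,0],
    [1,0,0,0,0,0,0],
    [1,0,0,0,0,0,0],
  ],
  grip_force=45,
)

```text
time_s: 23.6
tcp_pos: [0.4867, 0.4388, 0.0485]
tool_rot: [3.135, -0.008, 0.183]
wrist_force: [-0.5, -0.5, -0.6]
width: 0.0467
```

send_rows(
  steps=[
    [1,0,0,15,0,0,0],
    [1,0,0,35,0,0,0],
    [1,0,0,35,0,0,0],
    [1,5,-15,10,0,0,0],
    [1,10,-35,0,0,0,0],
    [1,13,-45,0,0,0,0],
    [1,13,-45,0,0,0,0],
    [1,13,-45,0,0,0,0],
    [1,13,-45,0,0,0,0],
    [1,13,-45,0,0,0,0],
    [1,8,-25,0,0,0,0],
    [1,0,0,0,0,0,0],
  ],
)

```text
time_s: 25.1
tcp_pos: [0.5713, 0.1174, 0.1392]
tool_rot: [3.127, 0.003, 0.18]
wrist_force: [-0.8, 1.6, -3.0]
width: 0.0468
```

send_rows(
  steps=[
    [1,7,0,-15,0.01,0,0.005],
    [1,0,0,-25,0,0,0],
    [1,0,0,-20,0,0,0],
    [1,0,0,-8,0,0,0],
    [1,0,0,0,0,0,0],
  ],
)

```text
time_s: 25.72
tcp_pos: [0.5757, 0.1194, 0.0642]
tool_rot: [3.14, 0.006, 0.189]
wrist_force: [0.4, 0.7, -3.3]
width: 0.0467
```

send_rows(
  steps=[
    [1,3,-2,-1,0,0,0],
    [1,0,0,-2,0,0,0],
    [1,0,0,-1,0,0,0],
    [1,0,0,0,0,0,0],
  ],
)

```text
time_s: 26.22
tcp_pos: [0.581, 0.1179, 0.0623]
tool_rot: [3.139, 0.001, 0.19]
wrist_force: [-0.1, 0.4, -3.2]
width: 0.0467
```

send_rows(
  steps=[
    [1,0,0,-2,0,0,0],
    [1,0,0,-1,0,0,0],
    [0.3,0,0,0,0,0,0],
    [0,0,0,0,0,0,0],
    [0,0,0,0,0,0,0],
    [0,0,0,20,0,0,0],
    [0,0,0,40,0,0,0],
    [0,0,0,40,0,0,0],
    [0,0,30,30,0,0,0],
    [0,0,0,0,0,0,0],
  ],
)

```text
time_s: 27.48
tcp_pos: [0.584, 0.1483, 0.2019]
tool_rot: [3.138, -0.01, 0.189]
wrist_force: [0.7, -0.9, 0.1]
width: 0.0852
```

Run:
```python
from h import *
s=bot.sense();print(s["tcp_pos"],s["tool_rot"],s["width"])
save("side","s8");crop("",215,120,415,300,"s8a.png",img="pics/s8.png");save("wrist","w8")
```

```text
[0.58404727 0.14833776 0.20189108] [ 3.13842663 -0.00954896  0.18867159] 0.08516321475895543
```

View pics/s8a.png

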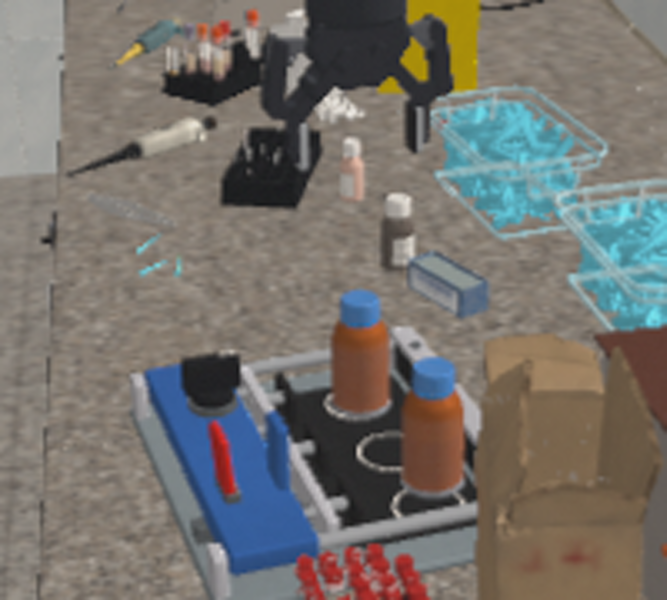

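View pics/w8.png

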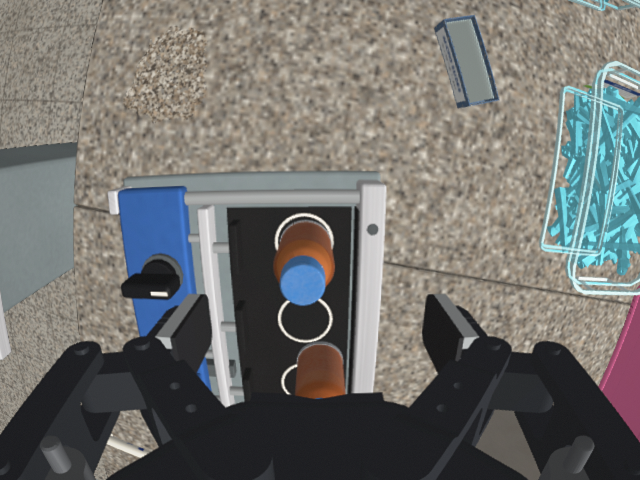

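send_rows(
  steps=[
    [0,-20,15,40,0,0,0],
    [0,-20,20,50,0,0,0],
    [0,-20,10,40,0,0,0],
    [0,0,0,0,0,0,0],
  ],
)

```text
time_s: 28.08
tcp_pos: [0.516, 0.1882, 0.3232]
tool_rot: [3.137, 0.014, 0.183]
wrist_force: [0.7, -0.7, 0.1]
width: 0.0852
```

Run:
```python
from h import *
s=bot.sense();print(s["tcp_pos"],s["tool_rot"],s["width"])
save("wrist","w9");crop("",230,130,470,330,"w9a.png",img="pics/w9.png",s=3)
```

```text
[0.51601933 0.1882498  0.32319931] [3.13696698 0.01404685 0.18259267] 0.08519160664247784
```

View pics/w9a.png

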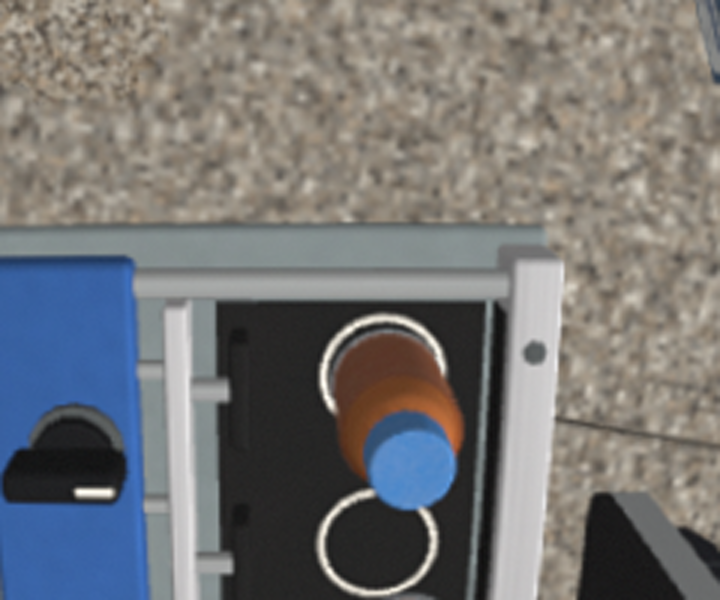

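View pics/w9.png

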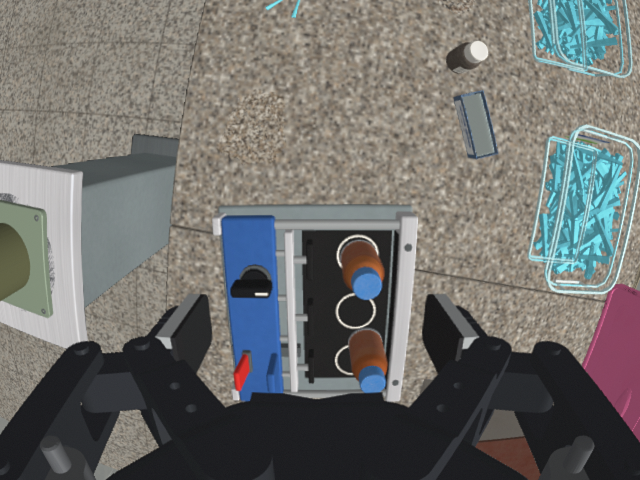

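Run:
```python
from h import *
i=W(0,"w9.json");p=[.5395,.0290,.1885]
R=np.array([[np.cos(p[2]),-np.sin(p[2])],[np.sin(p[2]),np.cos(p[2])]])
for u,z in(((373,378),.111),((230+410/3,130+458/3),.111),((230+384/3,130+374/3),.012),((230+377/3,130+542/3),.012)):
    X=onz(i,*u,z,True);print(X,R.T@(X[:2]-p[:2]))
d=bot.camera_info("side");X=onz(d,215+433/3.33,120+368/3.33,.111);print(X,R.T@(X[:2]-p[:2]))
X=onz(d,215+360/3.33,120+300/3.33,.111);print(X,R.T@(X[:2]-p[:2]))
```

```text
[0.61459756 0.00174847 0.111     ] [ 0.06866077 -0.04084101]
[0.57826264 0.11930397 0.111     ] [0.05499768 0.0814408 ]
[0.57873317 0.11768396 0.012     ] [0.05515632 0.07976131]
[0.59309205 0.03893983 0.012     ] [ 0.05450533 -0.00027862]
[ 0.61598423 -0.01215724  0.111     ] [ 0.06741714 -0.05476024]
[0.57963282 0.10339837 0.111     ] [0.05336312 0.06556019]
```

send_rows(
  steps=[
    [0,15,-28,-20,0,0,0],
    [0,20,-40,-30,0,0,0],
    [0,20,-40,-35,0,0,0],
    [0,20,-40,-35,0,0,0],
    [0,20,-38,-30,0,0,0],
    [0,0,0,-20,0,0,0],
    [0,0,0,0,0,0,0],
  ],
)

```text
time_s: 29.0
tcp_pos: [0.6012, -0.0104, 0.1238]
tool_rot: [-3.139, 0.051, 0.176]
wrist_force: [0.2, 0.4, 0.5]
width: 0.0856
```

Run:
```python
from h import *
s=bot.sense();print(s["tcp_pos"],s["tool_rot"],s["width"])
i=save("wrist","w10");crop("",200,130,440,330,"w10a.png",img="pics/w10.png",s=3)
```

```text
[ 0.6012209  -0.01035078  0.12384518] [-3.13877913  0.05124331  0.17604906] 0.08564241848182683
```

View pics/w10a.png

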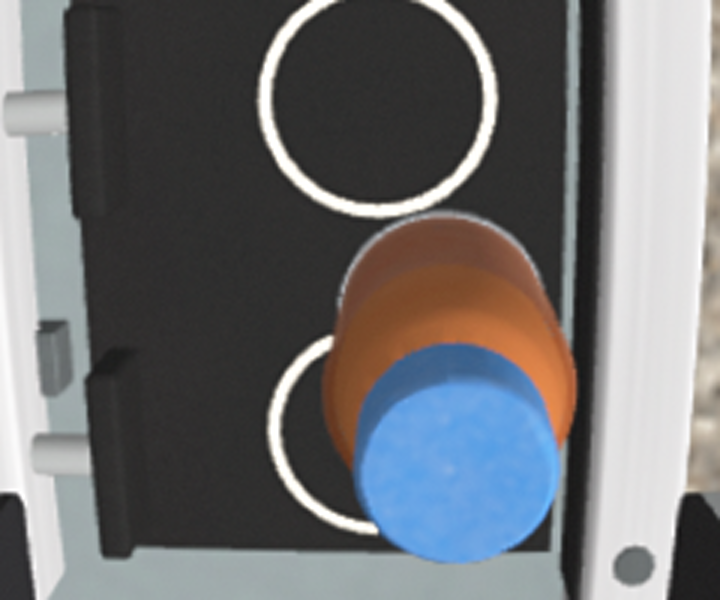

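Run:
```python
from h import *
i=W(0,"w10.json");p=[.5395,.0290,.1885]
R=np.array([[np.cos(p[2]),-np.sin(p[2])],[np.sin(p[2]),np.cos(p[2])]])
f=lambda x,y:(200+x/3,130+y/3)
for u,z in(((458,462),.111),((441,315),.016),((440,212),.014),((378,100),.012),((495,100),.012)):
    X=onz(i,*f(*u),z,True);print(X,R.T@(X[:2]-p[:2]))
```

```text
[ 0.61626081 -0.00544616  0.111     ] [ 0.06894638 -0.04821987]
[ 0.61668262 -0.00728358  0.016     ] [ 0.06901641 -0.05010379]
[0.61194627 0.01598907 0.014     ] [ 0.06872493 -0.02635585]
[0.59344535 0.03842792 0.012     ] [ 0.05475645 -0.00084767]
[0.6194878  0.04340801 0.012     ] [ 0.08127079 -0.00083578]
```

send_rows(
  steps=[
    [0,15,4,0,-0.005,-0.05,0.01],
    [0,0,0,0,0,0,0],
    [0,0,0,-15,0,0,0],
  ],
)

```text
time_s: 29.42
tcp_pos: [0.6185, -0.0065, 0.1119]
tool_rot: [3.127, -0.003, 0.187]
wrist_force: [0.4, -1.5, -0.3]
width: 0.0859
```

send_rows(
  steps=[
    [0,-2,0,-20,0.01,0,0],
    [0,0,0,-20,0,0,0],
    [0,0,1,-10,0,0,0],
    [0,0,0,0,0,0,0],
  ],
)

```text
time_s: 29.92
tcp_pos: [0.6127, -0.0049, 0.0555]
tool_rot: [3.141, 0.002, 0.187]
wrist_force: [-0.1, 0.6, -1.1]
width: 0.0853
```

send_rows(
  steps=[
    [0,3,-1,2,0,0,0],
    [0,0,0,0,0,0,0],
    [0.3,0,0,0,0,0,0],
    [1,0,0,0,0,0,0],
    [1,0,0,0,0,0,0],
    [1,0,0,0,0,0,0],
    [1,0,0,0,0,0,0],
  ],
)

```text
time_s: 30.8
tcp_pos: [0.6176, -0.0063, 0.0601]
tool_rot: [3.139, -0.002, 0.188]
wrist_force: [-0.1, 0.4, 0.7]
width: 0.0466
```

send_rows(
  steps=[
    [1,0,0,12,0,0,0],
    [1,0,0,4,0,0,0],
    [1,-4,-16,0,0,0,0],
    [1,-5,-17,0,0,0,0],
    [1,0,0,0,0,0,0],
  ],
)

```text
time_s: 31.42
tcp_pos: [0.6065, -0.0419, 0.0756]
tool_rot: [3.139, 0.001, 0.187]
wrist_force: [0.1, 0.9, -2.5]
width: 0.0463
```

send_rows(
  steps=[
    [1,1,2,-7,0,0,0],
    [1,0,0,-5,0,0,0],
    [1,0,0,-2,0,0,0],
    [1,0,0,0,0,0,0],
  ],
)

```text
time_s: 31.92
tcp_pos: [0.6072, -0.0396, 0.0602]
tool_rot: [3.14, 0.002, 0.187]
wrist_force: [-1.4, -0.1, 0.6]
width: 0.0467
```

send_rows(
  steps=[
    [0.3,0,0,0,0,0,0],
    [0,0,0,0,0,0,0],
    [0,0,0,0,0,0,0],
    [0,0,0,20,0,0,0],
    [0,0,0,40,0,0,0],
    [0,0,0,40,0,0,0],
    [0,-30,10,20,0,0,0],
    [0,-30,30,20,0,0,0],
    [0,-20,40,20,0,0,0],
    [0,0,40,20,0,0,0],
    [0,0,0,0,0,0,0],
  ],
)

```text
time_s: 33.3
tcp_pos: [0.5293, 0.0827, 0.2609]
tool_rot: [3.135, -0.019, 0.185]
wrist_force: [0.1, -1.2, 0.0]
width: 0.0856
```

Run:
```python
from h import *
s=bot.sense();print(s["tcp_pos"],s["tool_rot"],s["width"])
save("wrist","w11")
```

```text
[0.52928582 0.08271394 0.26085406] [ 3.13515771 -0.01934558  0.1852612 ] 0.08562694769386278
```

View pics/w11.png

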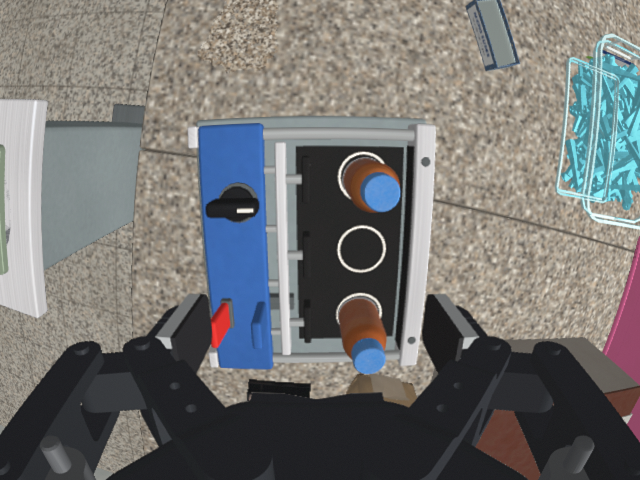

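send_rows(
  steps=[
    [0,-13,-30,-15,0,0.01,0],
    [0,-13,-32,-20,0,0,0],
    [0,-13,-32,-25,0,0,0],
    [0,-12,-32,-30,0,0,0],
    [0,0,0,-30,0,0,0],
    [0,0,0,0,0,0,0],
  ],
)

```text
time_s: 34.1
tcp_pos: [0.4741, -0.0541, 0.1369]
tool_rot: [3.134, -0.006, 0.178]
wrist_force: [0.0, 0.4, 0.2]
width: 0.0855
```

send_rows(
  steps=[
    [0,4,10,-15,0,0,0.01],
    [0,0,0,-25,0,0,0],
    [0,0,0,-20,0,0,0],
    [0,0,0,-5,0,0,0],
    [0,0,0,0,0,0,0],
  ],
)

```text
time_s: 34.72
tcp_pos: [0.4834, -0.0428, 0.0736]
tool_rot: [3.13, -0.014, 0.192]
wrist_force: [0.9, -0.3, -0.3]
width: 0.0847
```

send_rows(
  steps=[
    [0,-4,-1,-4,0,0,0],
    [0,0,0,0,0,0,0],
    [0.5,0,0,0,0,0,0],
    [1,0,0,0,0,0,0],
    [1,0,0,0,0,0,0],
    [1,0,0,0,0,0,0],
    [1,0,0,0,0,0,0],
  ],
  grip_force=45,
)

```text
time_s: 35.6
tcp_pos: [0.4804, -0.0441, 0.0736]
tool_rot: [3.129, -0.015, 0.193]
wrist_force: [1.0, 0.4, 1.2]
width: 0.0416
```

send_rows(
  steps=[
    [1,5,1,0,0,0,0],
    [1,8,2,0,0,0,0],
    [1,8,2,0,0,0,0],
    [1,6,1,0,0,0,0],
    [1,4,1,0,0,0,0],
    [1,0,0,0,0,0,0],
  ],
)

```text
time_s: 36.35
tcp_pos: [0.5135, -0.0378, 0.0736]
tool_rot: [3.127, -0.013, 0.193]
wrist_force: [0.1, -1.2, 1.9]
width: 0.0416
```

send_rows(
  steps=[
    [1,3,0.6,0,0,0,0],
    [1,3,0.6,0,0,0,0],
    [1,3,0.6,0,0,0,0],
    [1,3,0.6,0,0,0,0],
    [1,3,0.6,0,0,0,0],
  ],
)

```text
time_s: 36.98
tcp_pos: [0.5259, -0.0354, 0.0737]
tool_rot: [3.127, -0.007, 0.192]
wrist_force: [-4.2, -2.2, 4.5]
width: 0.0415
```

send_rows(
  steps=[
    [1,3,0.6,0,0,0,0],
    [1,3,0.6,0,0,0,0],
    [1,3,0.6,0,0,0,0],
  ],
)

```text
time_s: 37.35
tcp_pos: [0.5341, -0.0339, 0.0737]
tool_rot: [3.127, -0.005, 0.192]
wrist_force: [-4.6, -2.6, 3.6]
width: 0.0413
```

Run:
```python
from h import *
s=bot.sense();print(s["tcp_pos"],s["tool_rot"],s["wrist_force"])
save("side","s12");crop("",215,120,415,300,"s12a.png",img="pics/s12.png")
```

```text
[ 0.53405726 -0.03385027  0.07369838] [ 3.12745091 -0.00530737  0.19191344] [-4.63659039 -2.59857908  3.55983478]
```

View pics/s12a.png

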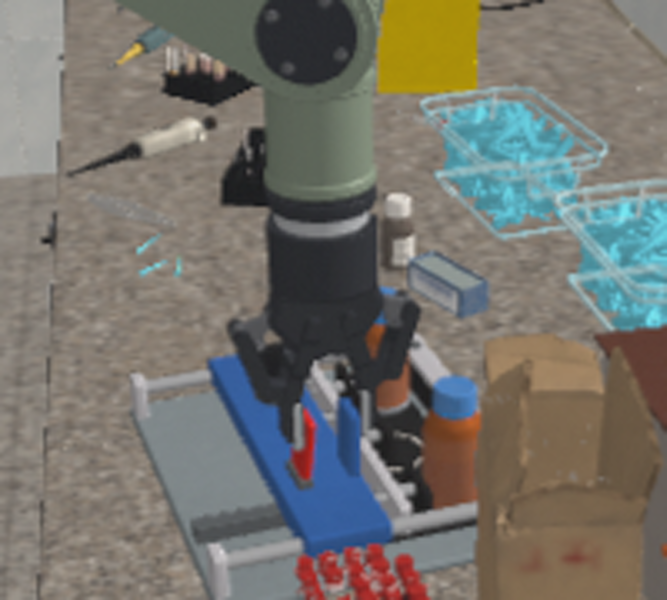

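send_rows(
  steps=[
    [1,3,0.6,0,0,0,0],
    [1,3,0.6,0,0,0,0],
    [1,0,0,0,0,0,0],
  ],
)

```text
time_s: 37.78
tcp_pos: [0.5384, -0.033, 0.0737]
tool_rot: [3.128, -0.002, 0.192]
wrist_force: [-6.0, -1.9, 4.6]
width: 0.0414
```

send_rows(
  steps=[
    [1,3,0.6,0,0,0,0],
    [1,2,0.4,0,0,0,0],
    [1,0,0,0,0,0,0],
  ],
)

```text
time_s: 38.15
tcp_pos: [0.539, -0.0329, 0.0737]
tool_rot: [3.128, 0.007, 0.192]
wrist_force: [-6.0, -3.3, 6.0]
width: 0.0411
```

Run:
```python
from h import *
s=bot.sense();print(s["tcp_pos"],s["tool_rot"],s["wrist_force"])
save("scene","c13");crop("",230,190,400,290,"c13a.png",img="pics/c13.png")
```

```text
[ 0.53904159 -0.03289814  0.07365241] [3.12812294 0.00732335 0.19184895] [-6.04187995 -3.26877733  5.95014566]
```

View pics/c13a.png

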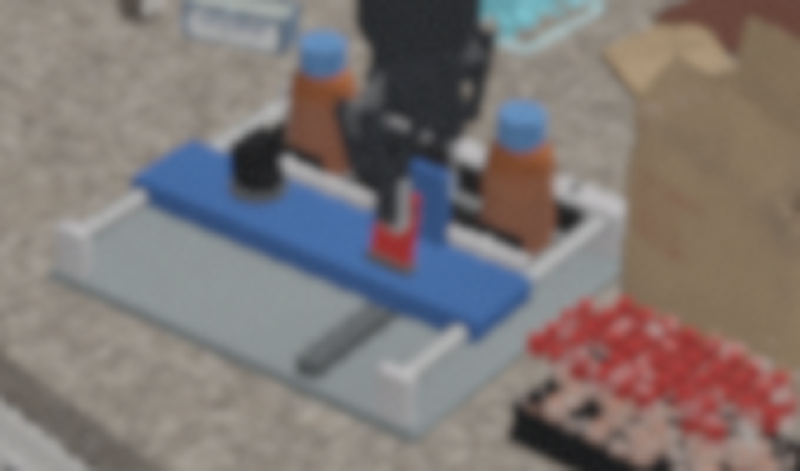

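send_rows(
  steps=[
    [1,6,1.2,0,0,-0.01,0],
    [1,6,1.2,0,0,0,0],
  ],
)

```text
time_s: 38.45
tcp_pos: [0.5435, -0.032, 0.0733]
tool_rot: [3.127, 0.015, 0.193]
wrist_force: [-17.9, -6.4, 9.3]
width: 0.0412
```

Run:
```python
from h import *
s=bot.sense();print(s["tcp_pos"],s["tool_rot"],s["wrist_force"])
save("side","s14");crop("",285,190,385,290,"s14a.png",img="pics/s14.png")
```

```text
[ 0.54346213 -0.03203139  0.07329878] [3.12686362 0.01499049 0.1926954 ] [-17.94763399  -6.3663514    9.25493538]
```

View pics/s14a.png

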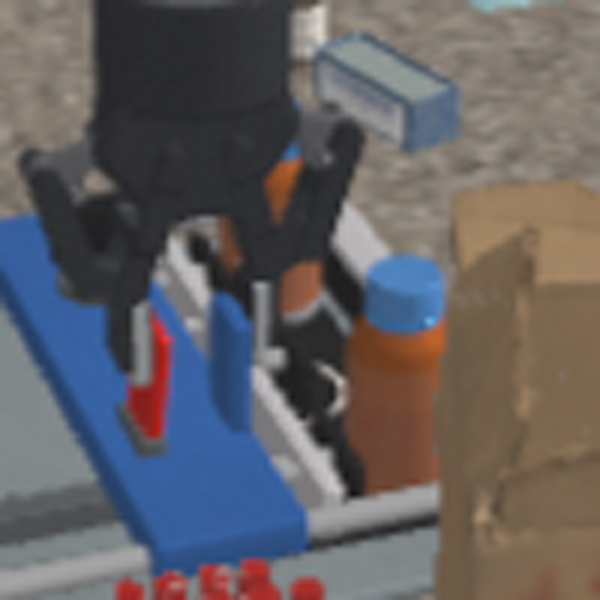

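send_rows(
  steps=[
    [1,-2,0,0,0,-0.01,0],
    [0.3,0,0,0,0,0,0],
    [0,0,0,0,0,0,0],
    [0,0,0,0,0,0,0],
  ],
)

```text
time_s: 39.0
tcp_pos: [0.5355, -0.0316, 0.0698]
tool_rot: [3.129, 0.016, 0.192]
wrist_force: [-0.2, -0.3, -0.4]
width: 0.0856
```

send_rows(
  steps=[
    [0,0,0,30,0,-0.01,0],
    [0,0,0,40,0,0,0],
    [0,0,0,40,0,0,0],
    [0,-10,15,20,0,0,0.17],
    [0,-10,15,20,0,0,0.17],
    [0,-10,15,0,0,0,0.175],
    [0,-10,15,0,0,0,0.175],
    [0,-10,15,0,0,0,0.175],
    [0,-10,10,0,0,0,0.175],
    [0,0,0,0,0,0,0.175],
    [0,0,0,0,0,0,0.17],
    [0,0,0,0,0,0,0.17],
  ],
)

```text
time_s: 40.5
tcp_pos: [0.487, 0.0624, 0.2335]
tool_rot: [3.102, -0.019, 1.804]
wrist_force: [-0.2, 0.1, -0.1]
width: 0.0855
```

Run:
```python
from h import *
s=bot.sense();print(s["tcp_pos"],s["tool_rot"],s["wrist_force"])
save("wrist","w15")
```

```text
[0.4869696  0.06236262 0.23351575] [ 3.10218428 -0.01937867  1.80449752] [-0.21039724  0.14331943 -0.06135659]
```

View pics/w15.png

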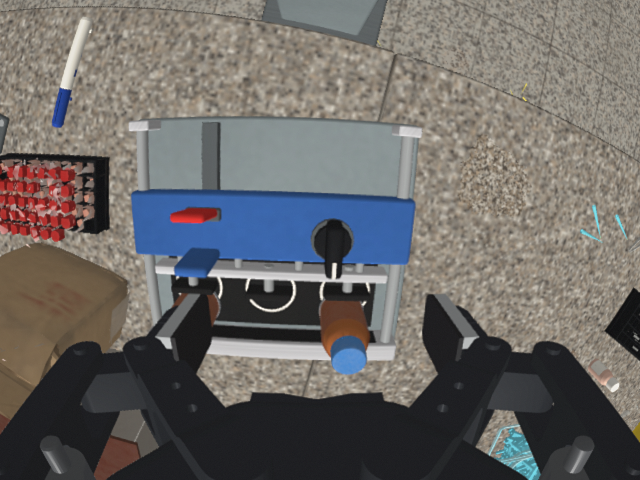

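Run:
```python
from h import *
i=W(0,"w15.json");p=[.5395,.0290,.1885]
R=np.array([[np.cos(p[2]),-np.sin(p[2])],[np.sin(p[2]),np.cos(p[2])]])
for u,z in(((334,277),.09),((334,262),.09),((349,355),.111),((331,241),.055)):
    X=onz(i,*u,z,True);print(X,R.T@(X[:2]-p[:2]))
```

```text
[0.53193612 0.0886049  0.09      ] [0.00373921 0.05996645]
[0.5190229  0.08531526 0.09      ] [-0.0095617   0.05915483]
[0.59145296 0.11593673 0.111     ] [0.06732339 0.07566153]
[0.51258715 0.08315919 0.055     ] [-0.01628747  0.05824292]
```

Run:
```python
from h import *
save("side","s15");crop("",285,180,385,280,"s15a.png",img="pics/s15.png");save("scene","c15");crop("",270,190,370,265,"c15a.png",img="pics/c15.png")
crop("",150,170,390,350,"w15a.png",img="pics/w15.png",s=3.2)
```

```text
(no output)
```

View pics/s15a.png

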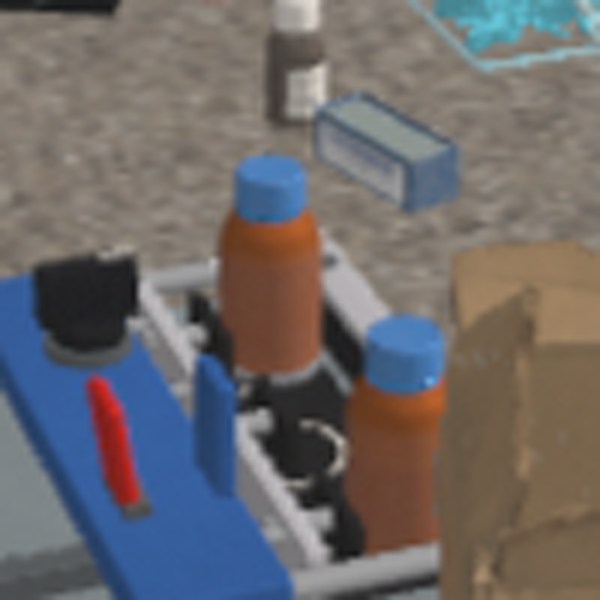

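View pics/w15a.png

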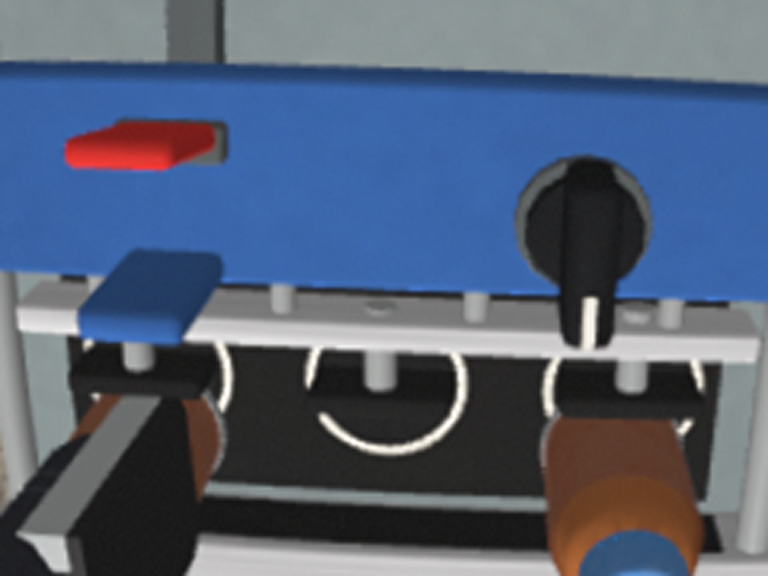

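Run:
```python
from h import *
p=[.5395,.0290,.1885]
R=np.array([[np.cos(p[2]),-np.sin(p[2])],[np.sin(p[2]),np.cos(p[2])]])
d=bot.camera_info("side")
for u in((215+360/3.333,120+300/3.333),(285+271/6,180+168/6),(285+405/6,180+328/6)):
    X=onz(d,*u,.111);print(X,R.T@(X[:2]-p[:2]))
i=W(0,"w15.json");f=lambda x,y:(150+x/3.2,170+y/3.2)
for n,u,z in(("fixedjaw face bottom",(440,500),.012),("mat far edge",(440,490),.012),("pad1 front top",(380,390),.040),("pad2 front top",(630,397),.040),("pad2 bot",(630,418),.016),("rail post top",(140,340),.098),("ring1 low",(390,453),.012),("bottle2 L",(543,440),.015),("bottle0 R",(222,430),.015)):
    X=onz(i,*f(*u),z,True);print(n,X,R.T@(X[:2]-p[:2]))
```

```text
[0.57944996 0.10389973 0.111     ] [0.05327744 0.06608694]
[0.59981608 0.11230552 0.111     ] [0.07485793 0.07052752]
[ 0.62977809 -0.03468891  0.111     ] [ 0.07674456 -0.07947757]
fixedjaw face bottom [0.63379775 0.06587981 0.012     ] [0.09953815 0.01855648]
mat far edge [0.62977475 0.06507102 0.012     ] [0.09543485 0.01851588]
pad1 front top [0.58241199 0.03790087 0.04      ] [0.04381975 0.00070211]
pad2 front top [0.56732403 0.11410986 0.04      ] [0.04327953 0.07838844]
pad2 bot [0.58574141 0.12142796 0.016     ] [0.06274199 0.08212575]
rail post top [ 0.55507225 -0.02548928  0.098     ] [ 0.0050859 -0.0564421]
ring1 low [0.61929635 0.0453329  0.012     ] [0.08144342 0.00109089]
bottle2 L [0.60074117 0.0949631  0.015     ] [0.07251691 0.05331894]
bottle0 R [ 0.62325622 -0.01314836  0.015     ] [ 0.0743746  -0.05709647]
```

```bash
cat >> h.py <<'E'
def fix(yaw):
    from scipy.spatial.transform import Rotation as Ro
    s=bot.sense();A=Ro.from_euler("xyz",s["tool_rot"]);B=Ro.from_euler("xyz",[np.pi,0,yaw]);return (B*A.inv()).as_rotvec()
E
python3 - <<'E'
from h import *
print(fix(1.765),bot.sense()["joints"])
E
```

```text
[-0.0268735   0.03336745 -0.03007552] [-6.92493885e-02 -1.27367214e-03  1.76615727e+00  3.03464499e-02
  1.34581483e+00 -1.87064293e+00]
```

send_rows(
  steps=[
    [0,12,11,-15,-0.027,0.033,-0.03],
    [0,12,11,-25,0,0,0],
    [0,0,0,-35,0,0,0],
    [0,0,0,-35,0,0,0],
    [0,0,0,-10,0,0,0],
    [0,0,0,0,0,0,0],
  ],
)

```text
time_s: 41.4
tcp_pos: [0.5159, 0.0861, 0.1138]
tool_rot: [3.13, 0.001, 1.748]
wrist_force: [0.5, -0.1, 0.9]
width: 0.0855
```

send_rows(
  steps=[
    [0,-5,-1,-20,0,0,0.01],
    [0,0,0,-20,0,0,0],
    [0,0,0,-10,0,0,0],
    [0,0,0,0,0,0,0],
  ],
)

```text
time_s: 41.9
tcp_pos: [0.5172, 0.0852, 0.0697]
tool_rot: [3.116, 0.004, 1.755]
wrist_force: [-0.1, 0.0, -0.2]
width: 0.0854
```

send_rows(
  steps=[
    [0,-5,0,-6,-0.01,0.02,0.01],
    [0,0,0,0,0,0,0],
    [0.5,0,0,0,0,0,0],
    [1,0,0,0,0,0,0],
    [1,0,0,0,0,0,0],
    [1,0,0,0,0,0,0],
    [1,0,0,0,0,0,0],
  ],
  grip_force=60,
)

```text
time_s: 42.78
tcp_pos: [0.5141, 0.0866, 0.0665]
tool_rot: [3.133, 0.008, 1.764]
wrist_force: [0.2, -1.9, 0.2]
width: 0.0132
```

send_rows(
  steps=[
    [1,0,0,0,0,0,-0.15],
    [1,0,0,0,0,0,-0.15],
    [1,0,0,0,0,0,-0.15],
    [1,0,0,0,0,0,-0.15],
    [1,0,0,0,0,0,-0.15],
    [1,0,0,0,0,0,-0.15],
  ],
)

```text
time_s: 43.52
tcp_pos: [0.5135, 0.0851, 0.0665]
tool_rot: [3.133, 0.012, 0.839]
wrist_force: [-1.3, 0.2, 1.2]
width: 0.0128
```

send_rows(
  steps=[
    [1,0,0,0,0,0,-0.15],
    [1,0,0,0,0,0,-0.15],
    [1,0,0,0,0,0,-0.15],
    [1,0,0,0,0,0,-0.15],
    [1,0,0,0,0,0,-0.15],
    [1,0,0,0,0,0,-0.15],
  ],
)

```text
time_s: 44.28
tcp_pos: [0.5119, 0.0847, 0.0665]
tool_rot: [3.132, 0.015, -0.086]
wrist_force: [-2.1, 0.1, 1.7]
width: 0.0132
```

Run:
```python
from h import *
s=bot.sense();print(s["tcp_pos"],s["tool_rot"],s["wrist_force"],s["moment"],s["joints"])
```

```text
[0.51188374 0.08466649 0.06650073] [ 3.13245812  0.01494388 -0.08635293] [-2.09634439  0.07132379  1.70616344] [ 0.18293274 -0.11950337  0.2332475 ] [ 0.00180874  0.30012095  1.80369108 -0.00895511  1.05348791  0.09258325]
```

send_rows(
  steps=[
    [1,0,0,0,0,0,-0.15],
    [1,0,0,0,0,0,-0.15],
    [1,0,0,0,0,0,-0.15],
    [1,0,0,0,0,0,-0.15],
    [1,0,0,0,0,0,-0.1],
    [1,0,0,0,0,0,0],
  ],
)

```text
time_s: 45.02
tcp_pos: [0.5107, 0.0852, 0.0665]
tool_rot: [3.131, 0.015, -0.804]
wrist_force: [-1.8, 1.3, -0.2]
width: 0.0131
```

Run:
```python
from h import *
s=bot.sense();print(s["tcp_pos"],s["tool_rot"],s["wrist_force"],s["moment"])
```

```text
[0.51074131 0.08524393 0.06649906] [ 3.13133163  0.01500932 -0.80358251] [-1.84524461  1.28326292 -0.22083667] [-0.06702576 -0.23767962 -0.09484343]
```

send_rows(
  steps=[
    [0.6,0,0,0,0,0,0],
    [0,0,0,0,0,0,0],
    [0,0,0,0,0,0,0],
    [0,0,0,20,0,0,0],
    [0,0,0,40,0,0,0.1],
    [0,-10,0,50,0,0,0.17],
    [0,-10,-20,50,0,0,0.17],
    [0,-10,-30,20,0,0,0.17],
    [0,-10,-40,0,0,0,0.17],
    [0,-10,-40,0,0,0,0.17],
    [0,0,0,0,0,0,0],
  ],
)

```text
time_s: 46.4
tcp_pos: [0.4583, -0.0495, 0.2532]
tool_rot: [3.12, 0.01, 0.184]
wrist_force: [0.3, 0.2, -0.4]
width: 0.0853
```

Run:
```python
from h import *
s=bot.sense();print(s["tcp_pos"],s["tool_rot"],fix(.19))
save("side","s16");crop("",235,170,395,310,"s16a.png",img="pics/s16.png")
```

```text
[ 0.45833467 -0.04953005  0.25319863] [3.12014252 0.00963892 0.1843867 ] [ 0.02286903 -0.0054783   0.00550966]
```

View pics/s16a.png

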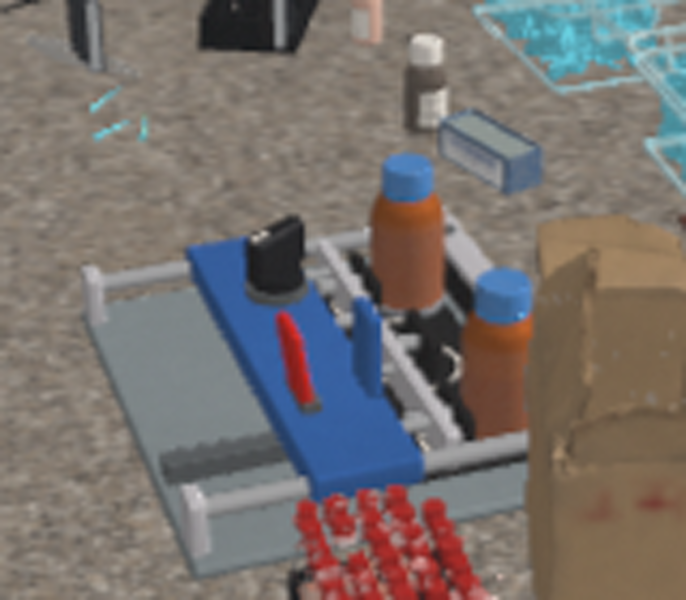

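send_rows(
  steps=[
    [0,0,-30,0,0.02,0,0],
    [0,0,-45,0,0,0,0],
    [0,0,-50,-5,0,0,0],
    [0,0,-50,-5,0,0,0],
    [0,0,-50,-5,0,0,0],
    [0,0,-40,0,0,0,0],
    [0,0,-15,0,0,0,0],
    [1,0,0,0,0,0,0],
  ],
)

```text
time_s: 47.45
tcp_pos: [0.4627, -0.3272, 0.2356]
tool_rot: [-3.134, 0.003, 0.188]
wrist_force: [0.4, 0.2, -0.5]
width: 0.0697
```

Run:
```python
from h import *
s=bot.sense();print(s["tcp_pos"],s["tool_rot"])
save("wrist","w17")
```

```text
[ 0.46274266 -0.32715072  0.23561093] [-3.13449774e+00  2.65389545e-03  1.88259436e-01]
```

View pics/w17.png

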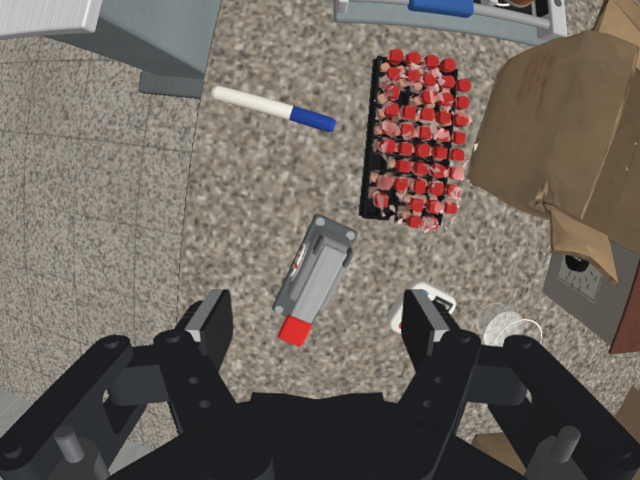

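Run:
```python
from h import *
i=W(0,"w17.json");print(onz(i,296,330,.068,True),onz(i,289,340,.068,True),onz(i,346,237,.008,True),fix(.19))
```

```text
[ 0.4632298  -0.43599677  0.068     ] [ 0.45845719 -0.4482568   0.068     ] [ 0.49793719 -0.35297738  0.008     ] [-0.00659199 -0.00398047  0.00084793]
```

send_rows(
  steps=[
    [1,0,0,0,-0.007,0,0],
    [1,0,0,0,0,0,0],
    [1,0,0,0,0,0,0],
    [1,0,0,0,0,0,0],
  ],
)

```text
time_s: 48.0
tcp_pos: [0.4637, -0.322, 0.2361]
tool_rot: [-3.141, 0.003, 0.194]
wrist_force: [-0.1, -0.6, -0.1]
width: -0.0003
```

send_rows(
  steps=[
    [1,-1,-40,-30,0,0,0],
    [1,-1,-40,-30,0,0,0],
    [1,0,-38,-30,0,0,0],
    [1,0,0,-30,0,0,0],
    [1,0,0,-5,0,0,0],
    [1,0,0,0,0,0,0],
  ],
)

```text
time_s: 48.75
tcp_pos: [0.4633, -0.4442, 0.1109]
tool_rot: [3.137, -0.001, 0.195]
wrist_force: [-0.5, 0.7, -0.2]
width: 0.0002
```

Run:
```python
from h import *
s=bot.sense();print(s["tcp_pos"],s["tool_rot"])
save("side","s18");crop("",250,300,350,420,"s18a.png",img="pics/s18.png");save("wrist","w18");crop("",220,180,420,330,"w18a.png",img="pics/w18.png")
```

```text
[ 0.46325352 -0.44415269  0.11094807] [ 3.13668171e+00 -1.02522478e-03  1.95405588e-01]
```

View pics/s18a.png

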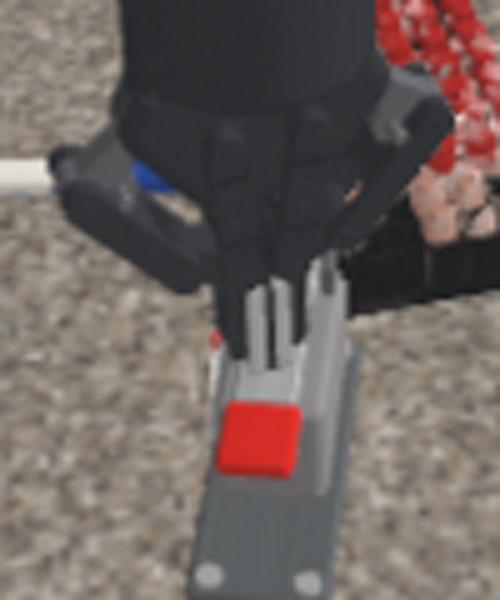

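View pics/w18a.png

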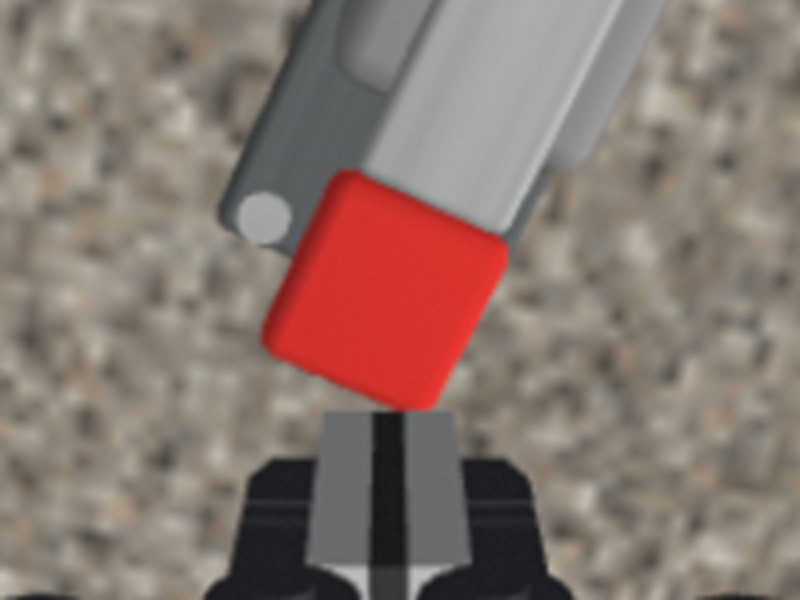

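Run:
```python
from h import *
i=W(0,"w18.json");print(onz(i,220+388/4,180+290/4,.068,True))
```

```text
[ 0.46222977 -0.4369938   0.068     ]
```

send_rows(
  steps=[
    [1,-1,4,-20,0,0,0],
    [1,0,0,-12,0,0,0],
    [1,0,0,0,0,0,0],
  ],
)

```text
time_s: 49.22
tcp_pos: [0.4653, -0.4417, 0.0844]
tool_rot: [3.127, -0.006, 0.198]
wrist_force: [0.1, -0.2, -0.1]
width: -0.0001
```

send_rows(
  steps=[
    [1,-2,1,-8,0,0,0],
    [1,0,0,-8,0,0,0],
    [1,0,0,-6,0,0,0],
    [1,0,0,0,0,0,0],
  ],
)

```text
time_s: 49.72
tcp_pos: [0.4646, -0.4425, 0.0641]
tool_rot: [3.123, -0.008, 0.198]
wrist_force: [-1.9, 1.7, 2.4]
width: 0.0001
```

send_rows(
  steps=[
    [1,0,0,-6,0,0,0],
    [1,0,0,-6,0,0,0],
    [1,0,0,-6,0,0,0],
    [1,0,0,-6,0,0,0],
  ],
)

```text
time_s: 50.22
tcp_pos: [0.4659, -0.4427, 0.0454]
tool_rot: [3.123, -0.009, 0.198]
wrist_force: [-10.9, 12.5, 44.0]
width: 0.0001
```

send_rows(
  steps=[
    [1,-2,0,8,0,0,0],
    [1,0,0,15,0,0,0],
    [1,0,0,15,0,0,0],
    [1,0,0,5,0,0,0],
    [1,0,0,0,0,0,0],
  ],
)

```text
time_s: 50.85
tcp_pos: [0.4647, -0.4432, 0.0907]
tool_rot: [3.121, -0.011, 0.198]
wrist_force: [0.0, 0.1, -0.6]
width: -0.0004
```

Run:
```python
from h import *
s=bot.sense();print(s["tcp_pos"],s["tool_rot"],fix(.19))
save("wrist","w19");crop("",220,80,420,230,"w19a.png",img="pics/w19.png")
```

```text
[ 0.46474249 -0.44323148  0.0906795 ] [ 3.12090687 -0.01079881  0.19820249] [ 0.01821433  0.01458562 -0.00809043]
```

View pics/w19.png

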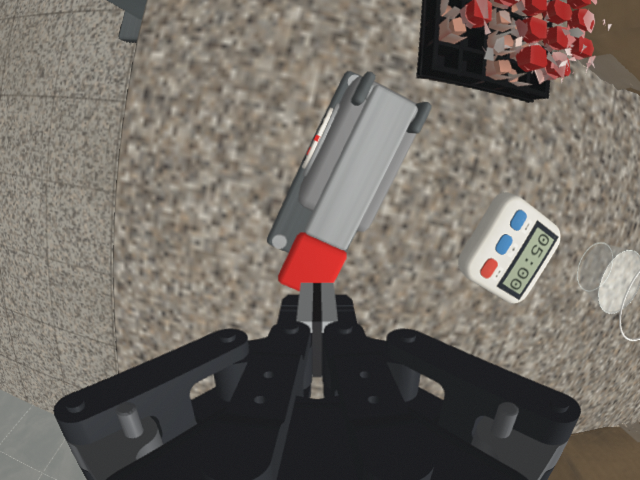

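send_rows(
  steps=[
    [1,-1,1,-12,0.01,0.01,0],
    [1,0,0,-12,0,0,0],
    [1,0,0,-6,0,0,0],
    [1,0,0,-6,0,0,0],
    [1,0,0,-6,0,0,0],
    [1,0,0,-6,0,0,0],
    [1,0,0,-5,0,0,0],
  ],
)

```text
time_s: 51.78
tcp_pos: [0.4643, -0.4417, 0.046]
tool_rot: [3.138, -0.001, 0.199]
wrist_force: [-9.6, 9.0, 29.8]
width: -0.0001
```

send_rows(
  steps=[
    [1,0,0,-5,0,0,0],
    [1,0,0,8,0,0,0],
    [1,0,0,15,0,0,0],
    [1,0,0,20,0,0,0],
    [1,0,20,40,0,0,0],
    [1,0,30,40,0,0,0],
    [1,0,30,40,0,0,0],
    [1,0,20,20,0,0,0],
    [1,0,0,0,0,0,0],
  ],
)

```text
time_s: 52.9
tcp_pos: [0.463, -0.3371, 0.2364]
tool_rot: [3.141, -0.0, 0.2]
wrist_force: [1.1, 0.1, -0.6]
width: -0.0003
```

Run:
```python
from h import *
s=bot.sense();print(s["tcp_pos"],s["tool_rot"])
save("wrist","w20")
save("side","s20");crop("",235,150,395,310,"s20a.png",img="pics/s20.png");crop("",270,330,350,430,"s20b.png",img="pics/s20.png")
```

```text
[ 0.46301661 -0.33708845  0.23636968] [ 3.14141887e+00 -8.86570197e-05  1.99867204e-01]
```

View pics/w20.png

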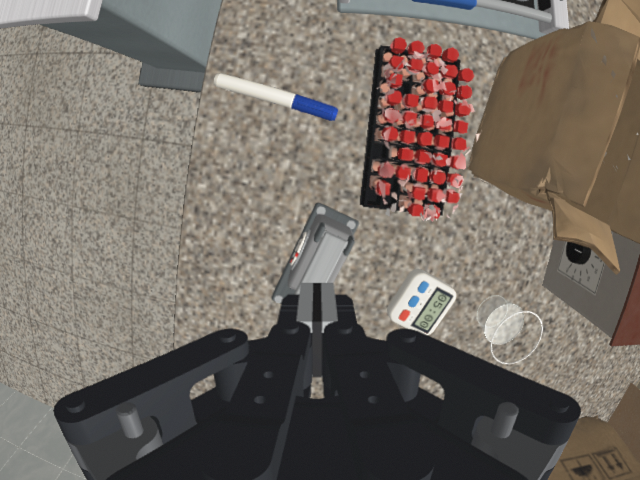

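View pics/s20a.png

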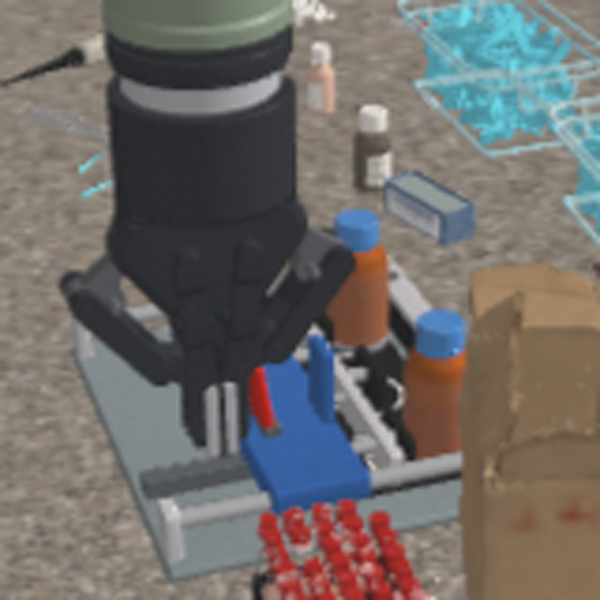

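send_rows(
  steps=[
    [1,-10,20,0,0,0,0.17],
    [1,-15,25,-5,0,0,0.17],
    [1,-18,25,-5,0,0,0.17],
    [1,-18,10,-5,0,0,0.17],
    [1,-18,0,-5,0,0,0.17],
    [1,-18,0,-5,0,0,0.17],
    [1,0,0,0,0,0,0],
  ],
)

```text
time_s: 53.88
tcp_pos: [0.3566, -0.2565, 0.195]
tool_rot: [-3.117, 0.0, 1.243]
wrist_force: [0.6, 0.6, -0.1]
width: -0.0001
```

Run:
```python
from h import *
s=bot.sense();print(s["tcp_pos"],s["tool_rot"])
save("wrist","w21")
```

```text
[ 0.35655004 -0.25653609  0.1949549 ] [-3.11694140e+00  2.03225427e-04  1.24309201e+00]
```

View pics/w21.png

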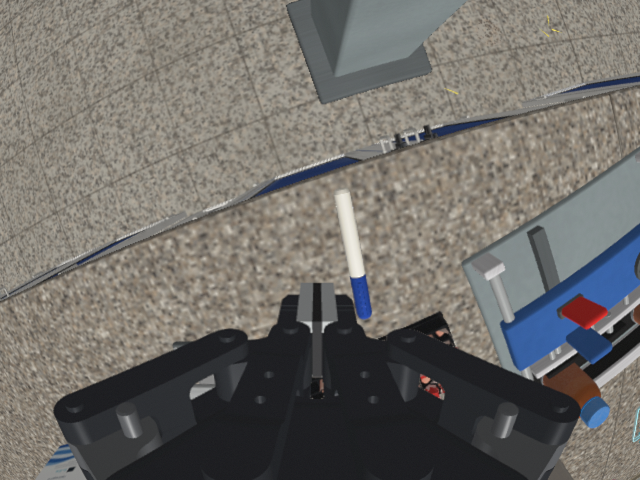

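send_rows(
  steps=[
    [1,8,40,25,0,0,0],
    [1,8,45,30,0,0,0],
    [1,8,45,30,0,0,0],
    [1,0,20,15,0,0,0],
    [0.3,0,0,0,0,0,0],
    [0,0,0,0,0,0,0],
  ],
)

```text
time_s: 54.68
tcp_pos: [0.3854, -0.105, 0.2971]
tool_rot: [-3.118, -0.002, 1.224]
wrist_force: [-0.1, -0.6, 0.4]
width: 0.0355
```

Run:
```python
from h import *
s=bot.sense();print(s["tcp_pos"],s["tool_rot"])
save("wrist","w22")
```

```text
[ 0.38542489 -0.10498535  0.29707267] [-3.11796802e+00 -2.06035929e-03  1.22443664e+00]
```

View pics/w22.png

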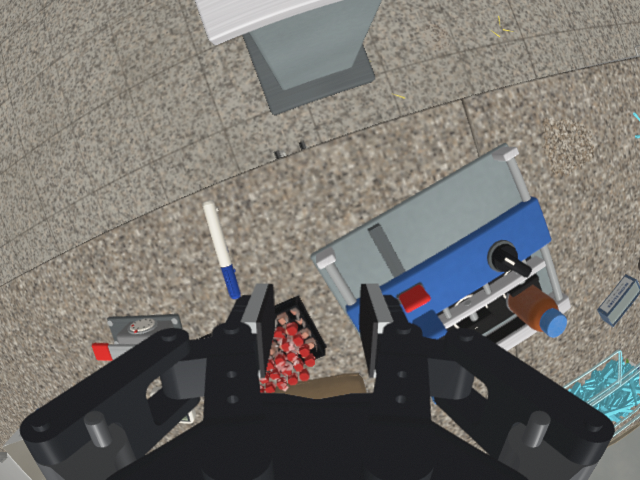

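Run:
```python
from h import *
crop("",90,310,190,370,"w22a.png",img="pics/w22.png")
crop("",320,190,600,370,"w22b.png",img="pics/w22.png")
```

```text
(no output)
```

View pics/w22a.png

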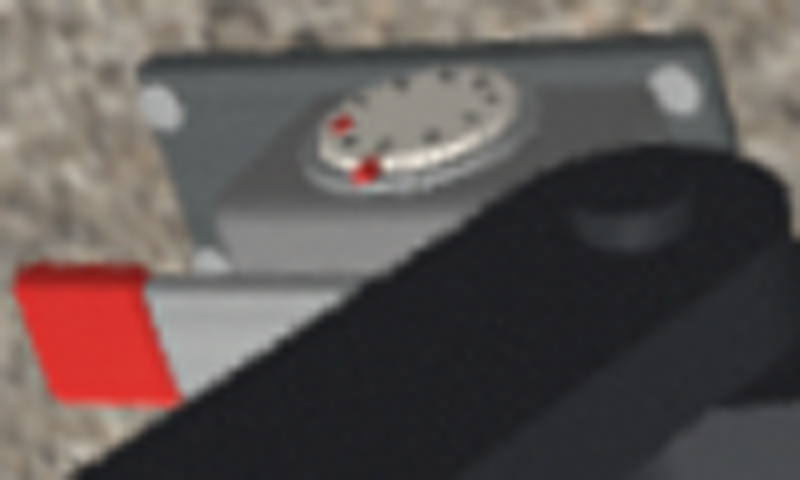

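View pics/w22b.png

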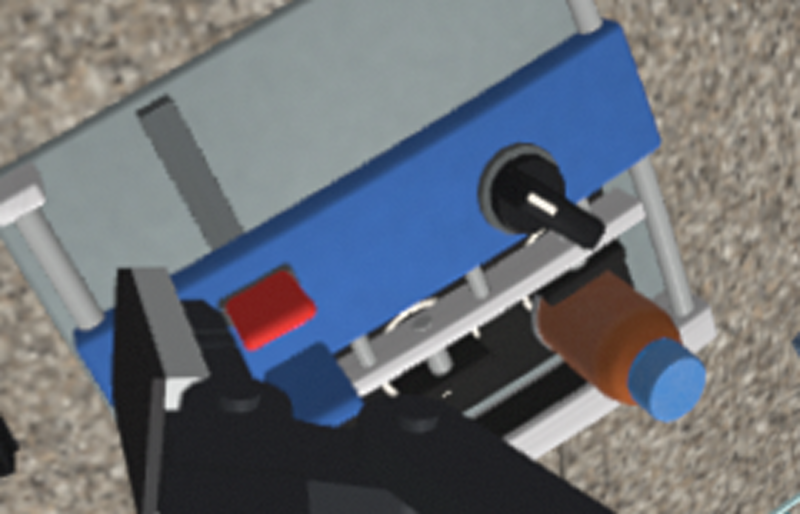

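Run:
```python
from cell import bot
print(bot.close_job())
```

```text
the job is handed in; nothing more can be done
None
```

The job is handed in. I clamped both bottles tight and pressed the tally counter twice; I found no third loose bottle within reach. The verdict isn't reported, so this rests on my own last checks.

**What I did**
- I turned the knob about 1.5 rad anticlockwise until it hit its stop. Then I squeezed the lever, pulled the jaw back to its end stop and let go.
- I stood the bottles on rings 0 and 2. The ring 0 bottle was later knocked about 30 mm off its ring, so I gripped it again and put it back.
- I slid the jaw up until the arm felt about 18 N. The bottles had then moved about 21 mm to the fixed jaw.
- I released the lever and turned the knob about 2.57 rad clockwise.
- I pressed the tally lever to its stop twice, reaching 44 N on the first press and about 30 N on the second. I pushed the second 5 mm further before letting it up.

**Last checks**
- **Clamp:** both bottles looked upright and clamped, and the release lever was up. The knob was where I left it.
- **Counter:** the red dot sits two of the wheel's ten steps past the mark, and the tally lever is back up.
- **Robot:** the gripper was about 0.3 m above the bench, touching nothing.

**What was less certain**
- The side camera and wrist camera disagreed by up to about 15 mm; I mostly relied on the wrist camera.
- The jaw eased back a few millimetres as I released the lever, to about 0.060 m. I had no direct reading of the pad force; from the knob turn and jaw position I estimate 8 to 10 N per bottle.

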